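Nest the bench scoops on their hook

TASK

Tidy up the three bench scoops: hang them by the holes in their wooden heads on the one hook, largest first, then the middle one, then the smallest, each nested inside the one before. Push the largest back until you feel it bear on the sprung rubber pad, and each of the others until its head bears on the head behind it, pressing lightly and never hard (about 5 N is plenty), and leave all three hanging snugly head to head without disturbing anything else on the bench.

Things in the scene. Friction and masses are not known exactly. Their poses are not given: they have to be found in the camera images.
- scoop_large: largest bench scoop, an upright dustpan of blue sheet 3 mm thick, 260 g: floor 100 wide (y) x 60 deep (x), back and sides 45 high, open on top and in front (-x). A thin stem rises at the back to a pale wooden head with an eye and, above it, a grip 22 wide (y), x -2 to -18, z 178 to 218 mm: pinch it across y. Origin: underside, back face, mid width; x points out of its back, z up.
- scoop_medium: middle bench scoop, an upright dustpan of yellow sheet 3 mm thick, 200 g: floor 78 wide (y) x 52 deep (x), back and sides 40 high, open on top and in front (-x). A thin stem rises at the back to a pale wooden head with an eye and, above it, a grip 22 wide (y), x -2 to -18, z 166 to 206 mm: pinch it across y. Origin: underside, back face, mid width; x points out of its back, z up.
- scoop_small: smallest bench scoop, an upright dustpan of red sheet 3 mm thick, 150 g: floor 56 wide (y) x 44 deep (x), back and sides 34 high, open on top and in front (-x). A thin stem rises at the back to a pale wooden head with an eye and, above it, a grip 22 wide (y), x -2 to -18, z 154 to 194 mm: pinch it across y. Origin: underside, back face, mid width; x points out of its back, z up.
- scoop_large_eye (a point): large scoop's eye: a square bore along x, 13 wide, 14 high, through the wooden head 20 long (x 0 to -20) x 26 x 26 mm. Point: bore's centre at the head's rear face, 165 mm above the scoop's underside; axes as the scoop's. A scoop nested tight in front has its own eye point at x -20 here.
- scoop_medium_eye (a point): medium scoop's eye: a square bore along x, 13 wide, 14 high, through the wooden head 20 long (x 0 to -20) x 26 x 26 mm. Point: bore's centre at the head's rear face, 153 mm above the scoop's underside; axes as the scoop's. A scoop nested tight in front has its own eye point at x -20 here.
- scoop_small_eye (a point): small scoop's eye: a square bore along x, 13 wide, 14 high, through the wooden head 20 long (x 0 to -20) x 26 x 26 mm. Point: bore's centre at the head's rear face, 141 mm above the scoop's underside; axes as the scoop's. A scoop nested tight in front has its own eye point at x -20 here.
- hook: fixed rigid hook stand: dark base plate 130 x 130 x 12 mm, 24 mm square post 245 high, and the hook, a straight round steel arm 8 mm thick that leaves the post's front at height 229 mm and runs 150 mm to -x, rising 3 degrees to its round tip. Origin: on the table under the arm's root; x points from tip to post, z up.
- hook_tip (a point): the free round end of the hook's arm, at x -150, z 237 mm in the hook's frame; axes as the hook's
- buffer: fixed dark housing, 30 mm across, at the hook arm's root (its origin; x along the arm into the post). From it stands a sleeve with a black rubber pad (34 across, 8 thick) that stops the first scoop. The pad's front lies 45 to 75 mm before the origin, different every time and not measured: feel for it. It is sprung, 2 N per mm for 10 mm, then hard.
- pine_block_a: loose pine block 45 x 120 x 45 mm, a bystander to be left where it is
- pine_block_b: loose pine block 45 x 120 x 45 mm, a bystander to be left where it is
- glue_bottle: white glue bottle 56 diameter, 130 high, a bystander to be left where it is
- disc_stack: flat stack of brown sanding discs 100 diameter, 16 high, a bystander to be left where it is
- offcut: wood offcut 70 x 40 x 20 mm, a bystander to be left where it is
- tin: open steel tin 70 diameter, 70 high, a bystander to be left where it is
- bench_brush: hand brush lying flat, a bystander to be left where it is

How it is judged:
By the outcome, as a careful person would: the job done as asked, in the order asked, and still so for the second after the job is handed in, with the robot touching nothing.
It also fails if it takes over 72 s, if anything falls off the work surface, if the arm or the gripper's body presses on something with over 40 N, if the wrist force passes 120 N, or if a joint passes its speed limit or range.

ROBOT

A 6-joint arm with a two-finger parallel gripper is mounted at the origin on the work surface. World frame = base frame: x ahead of the robot, y to its left, z up, the work surface at z = 0. Lengths are in m, angles in rad, forces in N, time in s.
With the tool pointing down it reaches from about 0.3 to 0.85 m from the base axis. Payload 5.4 kg.
Tool frame: the origin (TCP) lies midway between the tips of the shut fingers; the grasp point (between the pads) lies 19 mm behind it; z points along the fingers, y is the direction in which the jaws open and shut (so a half turn about z gives the same grasp; the last joint's range is limited). The gripper opens to 85 mm and grips with 20 to 120 N. Pads are 22 mm wide; open, the fingers measure 114 mm over their backs; the gripper's body (76 mm by 85 mm) begins 54 mm behind the grasp point. The pads swing forward as they close: fully open they stand 13 mm farther back than shut.
Start: joints at [-1.386, 0.158, 1.597, -0, 1.386, -0.21], TCP at [0.221, -0.531, 0.231] pointing down, gripper open.
Joint ranges: [-2.91, 2.91], [-0.94, 2.29], [0.18, 2.7], [-1.29, 4.43], [0.17, 2.64], [-3, 3]. Speed limits (rad/s): [2.57, 2.57, 3.14, 3.14, 3.14, 3.14].

INTERFACE

Orientations are given as a unit quaternion [w, x, y, z].
In Python, from cell import bot gives the robot as it stands.
- The arm moves only by the tool step_arm, never from a script. Its argument "deltas" is text: rows parted by semicolons, each of 7 numbers parted by spaces: the shift along the tool's x, y, z in m, then the turn, a rotation vector about the tool's x, y, z in degrees, then the finger opening in m, from 0 to 0.0854. A call has 1 to 10 rows; each row shifts and turns the commanded pose from where the row before left it, along the tool's axes as they then stand; what a row does not reach is not made up. A row lasts 1/8 s, in which the tool goes at most 62.5 mm and 10.7 degrees, less where a joint would pass 70% of its speed; a pose out of reach is approached as far as the arm can. A call with a gripper value outside its range is refused whole. The fingers move at their own pace and stop on an object; "squeeze" is the grip in N (left out, the last holds). Time passes only in rows, so rows that do not move let the fingers close. It gives the time, the measured TCP pose, the force and the opening at its end, in the units of the state.
- bot.observe(): the state, without advancing time (a new reading comes with each control period).
- bot.capture(name): name is "scene" or "top"; returns a dict with "pixels" (420x560x3 uint8, red, green, blue), "fx", "fy", "cx", "cy" (pixels), "view" (4x4, takes a point from world to camera coordinates). Camera axes: x right, y down, z forward; pixel columns grow to the right and rows downward; lengths in m; the calibration is good to about 2 mm. A picture is of the moment at which its call begins. There is no depth.
- bot.finish_job(): hands the job in, once; it reports no verdict.
The state is a dict: "clock": time; "q": joint angles; "qvel": joint speeds; "joint_efforts": joint torques, N m; "ee_pos": TCP position; "eef_rot": TCP orientation; "wrist_force": force on the tool from outside, world axes, zero at the start; "wrist_torque": the same for the moment, N m; "grip_width": finger opening in m.
Only numpy, scipy, OpenCV 4.12 (cv2) and the standard library are available. Lean on these libraries where they do the work, as an engineer would, in place of code of your own. Each camera call takes 0.05 s, during which the arm holds its last target.

## Working session

There is one attempt and no reset: what is moved stays moved. The work goes in short steps, Python scripts to look and compute and a tool call to move; the robot and the scene stay as the last step left them, time stands still between calls to the robot, and variables do not carry over. Pictures are saved under pics/ and viewed, and the job is handed in when it is done.

Besides the shell and the picture viewer there is one more tool, called as name(argument=value, ...) on one line, values as JSON. step_arm: Moves the arm, as the interface text tells. Its arguments: {"type":"object","properties":{"deltas":{"type":"string"},"squeeze":{"type":"number"}},"required":["deltas"]}

```bash
ls; mkdir -p pics; python3 - <<'E'
from cell import bot
import cv2,json,numpy as np
for n in("scene","top"):
    c=bot.capture(n); cv2.imwrite(f"pics/{n}0.png",c["pixels"][:,:,::-1])
    print(n,c["fx"],c["fy"],c["cx"],c["cy"]);print(np.array(c["view"]).round(4).tolist())
print(bot.observe())
E
```

```text
pics
scene 390.9011550240663 390.9011550240663 279.5885411733659 211.46040620143214
[[-0.5288, 0.8487, -0.0127, 0.3032], [0.5393, 0.3244, -0.7771, -0.1937], [-0.6554, -0.4177, -0.6292, 1.8359], [0.0, 0.0, 0.0, 1.0]]
top 458.10742398271043 458.10742398271043 286.49882795348185 212.91607810110918
[[0.0227, -0.9997, 0.0133, -0.0234], [-0.9864, -0.0246, -0.1624, 0.6059], [0.1627, -0.0094, -0.9866, 1.2948], [0.0, 0.0, 0.0, 1.0]]
{'clock': 0.1, 'q': array([-1.38614239e+00,  1.58978191e-01,  1.59813394e+00, -1.88309107e-05,
        1.38617452e+00, -2.10084323e-01]), 'qvel': array([ 0.0006591 , -0.00236543, -0.00373025, -0.00110224,  0.00024742,
        0.00085645]), 'joint_efforts': array([-4.23798028e-04, -3.96988785e+01, -3.32338572e+01, -1.14265190e-04,
        4.19309377e-03,  3.73166543e-06]), 'ee_pos': array([ 0.22100696, -0.53024012,  0.23040591]), 'eef_rot': array([-8.47050852e-04,  9.80585166e-01,  1.96091852e-01,  1.51626671e-06]), 'wrist_force': array([ 0.9509909 ,  0.00346482, -0.40446939]), 'wrist_torque': array([-0.00291499, -0.03873669, -0.05109678]), 'grip_width': 0.08517514306788304}
```

View pics/scene0.png

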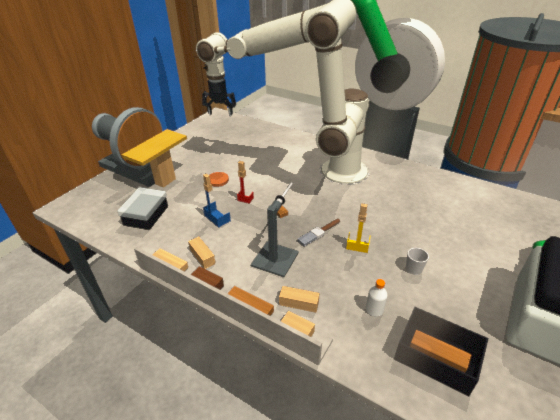

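View pics/top0.png

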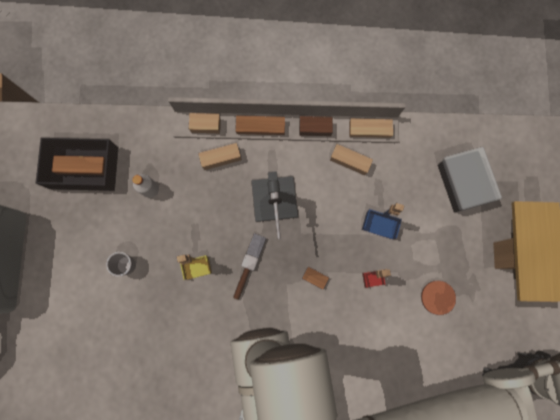

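```bash
cat > h.py <<'E'
from cell import bot
import cv2,numpy as np
from scipy.spatial.transform import Rotation as R
def crop(src,dst,x0,y0,w,h,s):
    im=cv2.imread(src)[y0:y0+h,x0:x0+w]
    im=cv2.resize(im,None,fx=s,fy=s,interpolation=cv2.INTER_CUBIC)
    for i in range(0,w,10):
        cv2.line(im,(i*s,0),(i*s,6),(0,255,0),1); cv2.putText(im,str(x0+i),(i*s,18),0,.35,(0,255,0),1)
    for i in range(0,h,10):
        cv2.line(im,(0,i*s),(6,i*s),(0,255,0),1); cv2.putText(im,str(y0+i),(8,i*s+4),0,.35,(0,255,0),1)
    cv2.imwrite(dst,im)
E
python3 - <<'E'
from h import *
import cv2
def tile(src,dst,boxes,s):
    ims=[]
    for b in boxes:
        crop(src,'/tmp/a.png',*b,s); ims.append(cv2.imread('/tmp/a.png'))
    cv2.imwrite(dst,np.vstack([np.hstack(ims[:2]),np.hstack(ims[2:])]))
tile('pics/top0.png','pics/top_c.png',[(355,195,65,48),(165,240,65,48),(350,255,65,48),(245,185,65,48)],6)
tile('pics/scene0.png','pics/sc_c.png',[(190,165,66,50),(335,200,66,50),(220,155,66,50),(250,180,66,50)],6)
crop('pics/scene0.png','pics/sc_h.png',240,180,70,100,6)
E
```

```text
(no output)
```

View pics/top_c.png

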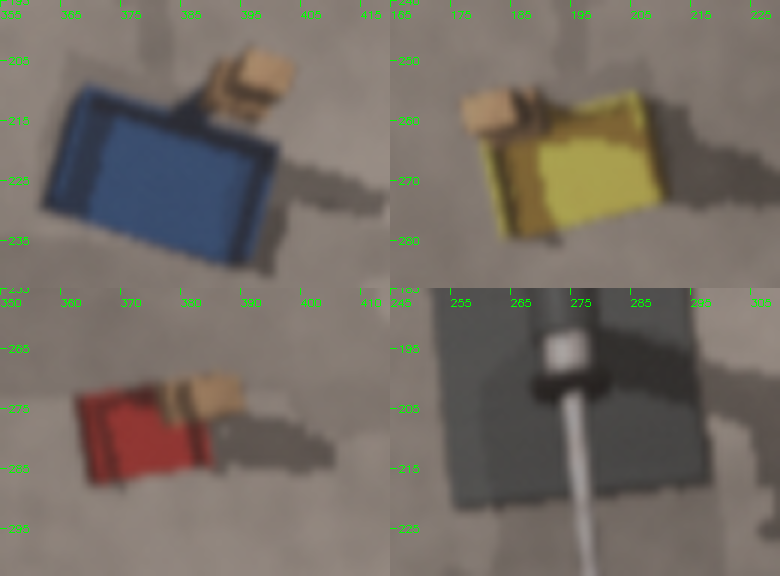

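View pics/sc_c.png

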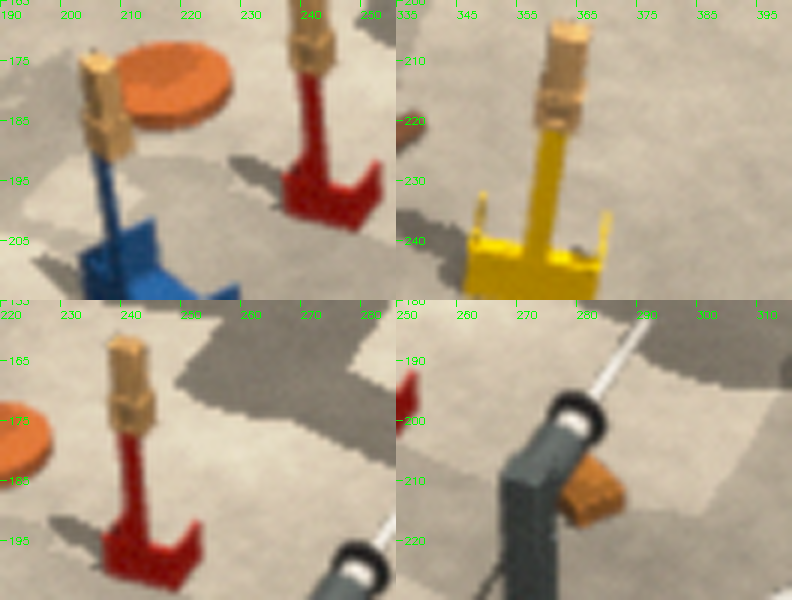

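View pics/sc_h.png

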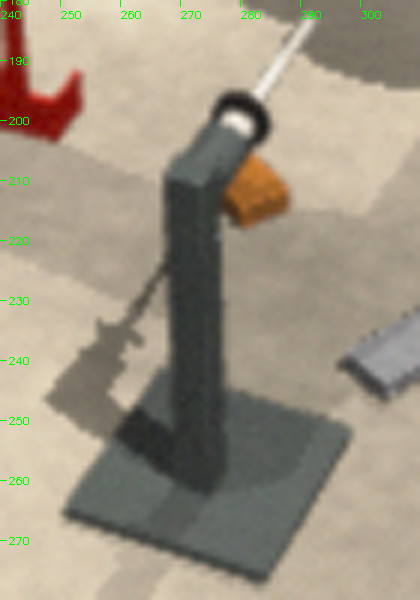

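```bash
python3 - <<'E'
from h import *
crop('pics/top0.png','pics/t_h.png',245,170,60,75,8)
crop('pics/scene0.png','pics/s_h.png',262,172,48,40,12)
crop('pics/scene0.png','pics/s_l.png',190,165,66,70,8)
crop('pics/scene0.png','pics/s_m.png',335,200,50,60,9)
E
```

```text
(no output)
```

View pics/t_h.png

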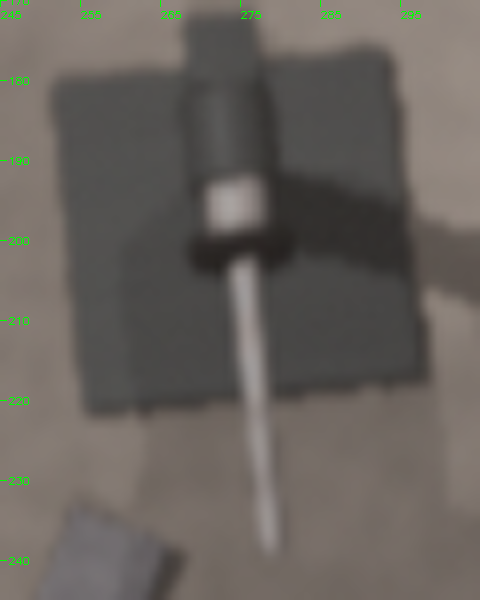

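View pics/s_h.png

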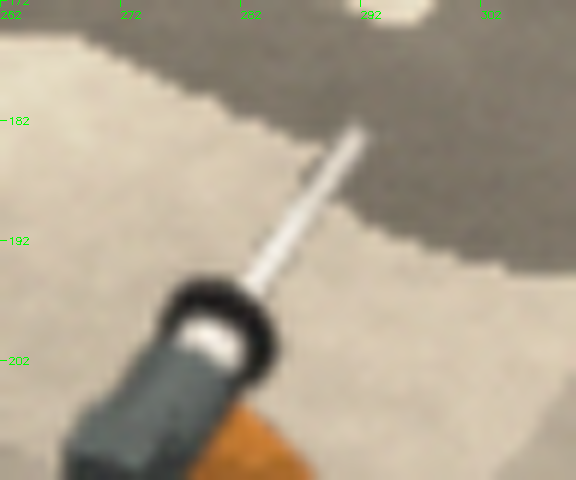

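View pics/s_l.png

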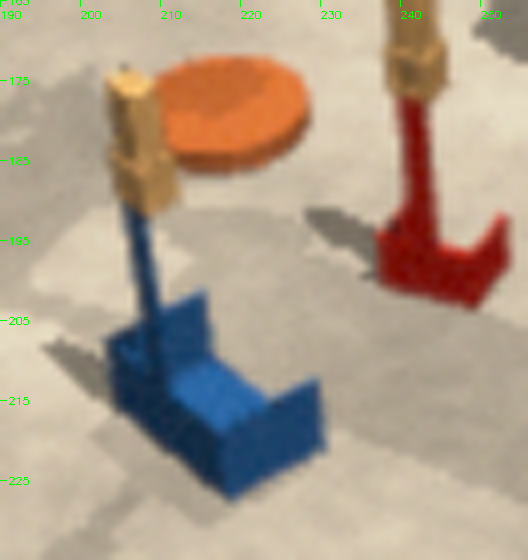

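View pics/s_m.png

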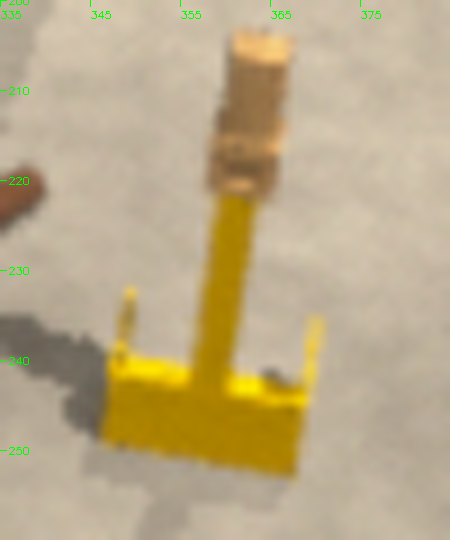

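```bash
cat >> h.py <<'E'
CAL={"scene":(390.9011550240663,279.5885411733659,211.46040620143214,np.array([[-0.5288, 0.8487, -0.0127, 0.3032], [0.5393, 0.3244, -0.7771, -0.1937], [-0.6554, -0.4177, -0.6292, 1.8359]])),
"top":(458.10742398271043,286.49882795348185,212.91607810110918,np.array([[0.0227, -0.9997, 0.0133, -0.0234], [-0.9864, -0.0246, -0.1624, 0.6059], [0.1627, -0.0094, -0.9866, 1.2948]]))}
def proj(cam,P):
    f,cx,cy,V=CAL[cam]; c=np.atleast_2d(P)@V[:,:3].T+V[:,3]
    return np.c_[f*c[:,0]/c[:,2]+cx, f*c[:,1]/c[:,2]+cy]
SC={"large":(100,60,45,165),"medium":(78,52,40,153),"small":(56,44,34,141)}
def T(p,P):  # p=x,y,yaw(,z)
    P=np.atleast_2d(P)/1000.; c,s=np.cos(p[2]),np.sin(p[2])
    return np.c_[p[0]+c*P[:,0]-s*P[:,1], p[1]+s*P[:,0]+c*P[:,1], P[:,2]+(p[3] if len(p)>3 else 0)]
def box(x0,x1,y0,y1,z0,z1): return np.array([[x,y,z] for x in(x0,x1) for y in(y0,y1) for z in(z0,z1)],float)
def boxes(n):
    w,d,h,e=SC[n]; w/=2
    return [box(-d,0,-w,w,0,3),box(-3,0,-w,w,0,h),box(-d,0,-w,-w+3,0,h),box(-d,0,w-3,w,0,h),box(-20,0,-13,13,e-13,e+13),box(-18,-2,-11,11,e+13,e+53),box(-3,0,-5,5,h,e-13)]
EDG=[(i,j) for i in range(8) for j in range(i) if bin(i^j).count('1')==1]
def overlay(src,cam,dst,bxs,pose,x0,y0,w,h,s):
    im=cv2.imread(src)[y0:y0+h,x0:x0+w]; im=cv2.resize(im,None,fx=s,fy=s,interpolation=cv2.INTER_CUBIC)
    for b in bxs:
        q=((proj(cam,T(pose,b))-[x0,y0]+.5)*s).round().astype(int)
        for i,j in EDG: cv2.line(im,tuple(map(int,q[i])),tuple(map(int,q[j])),(0,255,0),1)
    cv2.imwrite(dst,im)
    return im
E
cat > fit.py <<'E'
from h import *
from scipy.optimize import minimize
S=4
def masks(cam,im,n):
    hsv=cv2.cvtColor(im,cv2.COLOR_BGR2HSV); H,Sa,V=[hsv[...,i].astype(int) for i in range(3)]
    pan={"large":(H>95)&(H<130)&(Sa>80),"medium":(H>20)&(H<35)&(Sa>150),"small":((H<6)|(H>172))&(Sa>150)}[n]
    return pan.astype(float)
def render(cam,p,bs,roi):
    x0,y0,w,h=roi; m=np.zeros((h*S,w*S),np.uint8)
    for b in bs:
        q=(proj(cam,T(p,b))-[x0,y0]+.5)*S-.5
        hull=cv2.convexHull(q.astype(np.float32))
        cv2.fillConvexPoly(m,np.round(hull*16).astype(np.int32),255,cv2.LINE_AA,4)
    return cv2.resize(m,(w,h),interpolation=cv2.INTER_AREA)/255.
init={"large":(.5,-.25,-.3),"medium":(.4,.19,.2),"small":(.38,-.2,.15)}
rois={"large":{"top":(350,195,65,55),"scene":(190,160,60,70)},"medium":{"top":(165,240,60,50),"scene":(335,195,50,65)},"small":{"top":(350,260,50,40),"scene":(230,150,35,60)}}
if __name__=="__main__":
  rows=[]
  for n in SC:
    ims={c:cv2.imread(f'pics/{c}0.png') for c in("scene","top")}
    M={}
    for c,(x0,y0,w,h) in rois[n].items(): M[c]=masks(c,ims[c][y0:y0+h,x0:x0+w],n)
    bs=boxes(n); pb=bs[:4]+bs[6:]; hb=bs[4:6]
    def cost(p,cams=("top","scene")):
        t=0
        for c in cams:
            r=render(c,p,pb,rois[n][c]); hd=render(c,p,hb,rois[n][c])
            t+=(((r-M[c])**2)*(hd<.05)).sum()
        return t
    for cams in (("top",),("scene",),("top","scene")):
        best=None
        for dy in(-.15,0,.15):
            p0=np.array(init[n])+[0,0,dy]
            # coarse centroid correction
            for _ in range(3):
                c=cams[0]; r=render(c,p0,pb,rois[n][c])
                if r.sum()<5: break
            r=minimize(cost,p0,args=(cams,),method='Nelder-Mead',options=dict(initial_simplex=p0+np.array([[0,0,0],[.03,0,0],[0,.03,0],[0,0,.2]]),xatol=1e-4,fatol=.01,maxiter=400))
            r=minimize(cost,r.x,args=(cams,),method='Nelder-Mead',options=dict(initial_simplex=r.x+np.array([[0,0,0],[.006,0,0],[0,.006,0],[0,0,.06]]),xatol=1e-5,fatol=.001,maxiter=400))
            if best is None or r.fun<best.fun: best=r
        print(n,cams,best.x.round(4),round(best.fun,1),"mask",[M[c].sum() for c in cams])
    p=best.x
    a=[overlay(f'pics/{c}0.png',c,'/tmp/o.png',bs,p,*rois[n][c][:2],50,50 if c=='top' else 65,5) for c in("top","scene")]
    H=65*5; rows.append(np.vstack([cv2.copyMakeBorder(x,0,H-x.shape[0],0,0,0) for x in a]))
  cv2.imwrite('pics/fit.png',np.hstack(rows)[:,:800])
E
python3 fit.py
```

```text
large ('top',) [ 0.47   -0.23   -0.3167] 585.0 mask [np.float64(585.0)]
large ('scene',) [ 0.4333 -0.1833 -0.3389] 369.0 mask [np.float64(369.0)]
large ('top', 'scene') [ 0.4333 -0.1833 -0.3389] 954.0 mask [np.float64(585.0), np.float64(369.0)]
medium ('top',) [0.37   0.21   0.1833] 0.0 mask [np.float64(0.0)]
medium ('scene',) [0.4659 0.2621 0.2859] 28.7 mask [np.float64(313.0)]
medium ('top', 'scene') [0.3683 0.2319 0.2967] 488.8 mask [np.float64(0.0), np.float64(313.0)]
small ('top',) [ 0.35   -0.18    0.1333] 159.0 mask [np.float64(159.0)]
small ('scene',) [ 0.35   -0.18    0.1333] 156.0 mask [np.float64(156.0)]
small ('top', 'scene') [ 0.35   -0.18    0.1333] 315.0 mask [np.float64(159.0), np.float64(156.0)]
```

```bash
cat >> h.py <<'E'
def ray(cam,u,v,z):
    f,cx,cy,V=CAL[cam]; Rm=V[:,:3]; C=-Rm.T@V[:,3]; d=Rm.T@np.array([(u-cx)/f,(v-cy)/f,1]); return C+d*(z-C[2])/d[2]
E
python3 - <<'E'
from h import *
for u,v in((385,209),(194,257),(375,271)): print(ray("top",u,v,.03).round(3))
im=cv2.cvtColor(cv2.imread('pics/top0.png'),cv2.COLOR_BGR2HSV)
for u,v in((200,268),(190,270),(205,257),(380,280),(382,225),(215,268),(185,258),(160,270)): print(u,v,im[v,u])
E
sed -i 's/^init=.*/init={"large":(.477,-.23,-.3),"medium":(.4,.19,.2),"small":(.38,-.2,.1)}/' fit.py
```

```text
[ 0.629 -0.303  0.03 ]
[0.472 0.258 0.03 ]
[ 0.444 -0.272  0.03 ]
200 268 [ 27 136 169]
190 270 [ 23 143 139]
205 257 [ 25 138 137]
380 280 [  1 163 139]
382 225 [109 121 110]
215 268 [12 39 86]
185 258 [ 14  99 126]
160 270 [ 12  35 132]
```

```bash
sed -i 's/^init=.*/init={"large":(.629,-.303,-.3),"medium":(.472,.258,.2),"small":(.444,-.272,.1)}/; s/(Sa>150),"small"/(Sa>(150 if cam=="scene" else 115)),"small"/; s/(H>172))&(Sa>150)/(H>172))\&(Sa>120)/' fit.py; python3 fit.py
```

```text
large ('top',) [ 0.6102 -0.2936 -0.0657] 230.5 mask [np.float64(585.0)]
large ('scene',) [ 0.6102 -0.3006 -0.3   ] 46.4 mask [np.float64(369.0)]
large ('top', 'scene') [ 0.6109 -0.2989 -0.2534] 281.9 mask [np.float64(585.0), np.float64(369.0)]
medium ('top',) [0.4693 0.2586 0.1842] 180.9 mask [np.float64(313.0)]
medium ('scene',) [0.466  0.2621 0.2797] 28.7 mask [np.float64(313.0)]
medium ('top', 'scene') [0.4666 0.2623 0.2756] 220.7 mask [np.float64(313.0), np.float64(313.0)]
small ('top',) [ 0.4444 -0.2658  0.2513] 36.3 mask [np.float64(221.0)]
small ('scene',) [ 0.4413 -0.264   0.2186] 13.4 mask [np.float64(177.0)]
small ('top', 'scene') [ 0.4436 -0.2625  0.2573] 59.9 mask [np.float64(221.0), np.float64(177.0)]
```

View pics/fit.png

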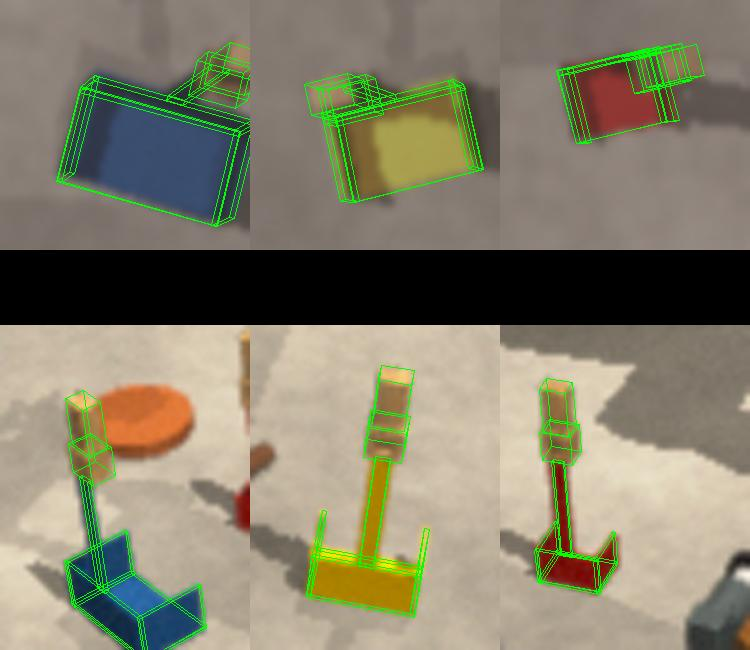

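```bash
sed -i 's/(H<130)&(Sa>80)/(H<130)\&(Sa>70)/; s/else 115)/else 75)/; s/"large":(H>95)/"large":(H>90)/; s/(H>20)&(H<35)/(H>(20 if cam=="scene" else 15))\&(H<35)/; s/(H<6)|(H>172))&(Sa>120)/(H<8)|(H>170))\&(Sa>85)/' fit.py; python3 fit.py
```

```text
large ('top',) [ 0.6133 -0.2989 -0.2318] 190.1 mask [np.float64(629.0)]
large ('scene',) [ 0.6105 -0.2999 -0.2799] 42.4 mask [np.float64(374.0)]
large ('top', 'scene') [ 0.6109 -0.2991 -0.2521] 234.0 mask [np.float64(629.0), np.float64(374.0)]
medium ('top',) [0.4675 0.2616 0.2959] 8.1 mask [np.float64(566.0)]
medium ('scene',) [0.466  0.2621 0.2797] 28.7 mask [np.float64(313.0)]
medium ('top', 'scene') [0.4671 0.262  0.298 ] 42.3 mask [np.float64(566.0), np.float64(313.0)]
small ('top',) [ 0.4446 -0.2672  0.183 ] 12.2 mask [np.float64(258.0)]
small ('scene',) [ 0.4418 -0.2637  0.1926] 14.9 mask [np.float64(206.0)]
small ('top', 'scene') [ 0.4434 -0.2643  0.2067] 42.8 mask [np.float64(258.0), np.float64(206.0)]
```

View pics/fit.png

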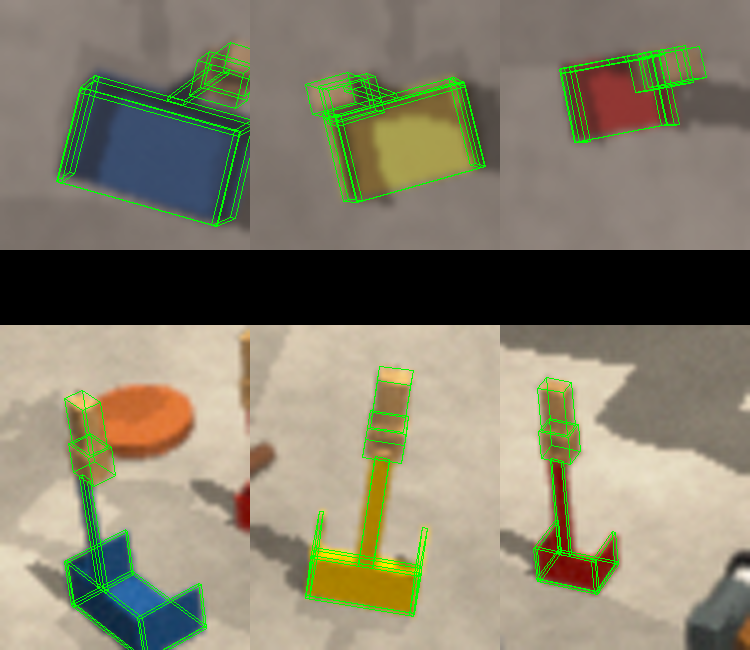

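```bash
python3 - <<'E'
from h import *
from scipy.optimize import least_squares
a=lambda s:[s]
obs=[]
def res(p,full=False):
    pose=p[:3]; b=p[3]; out=[]
    for (x,y),(u,v) in zip([(65,65),(65,-65),(-65,-65),(-65,65)],[(251,180.1),(293.3,175.5),(298.3,217.3),(255.5,221)]):
        out.append(proj("top",T(pose,[b+x,y,12]))[0]-[u,v])
    for (x,y),(u,v) in zip([(65,65),(-65,65),(65,-65),(-65,-65)],[(283.5,276),(298,251.3),(250.3,264.8),(266,241)]):
        out.append(proj("scene",T(pose,[b+x,y,12]))[0]-[u,v])
    out.append(2*(proj("top",T(pose,[-149,0,237]))[0]-[278.2,238.5]))
    out.append(2*(proj("scene",T(pose,[-149,0,237]))[0]-[291.5,182.4]))
    q=proj("top",T(pose,[[-150,0,237],[-60,0,232]])); f=lambda v:q[0,0]+(q[1,0]-q[0,0])*(v-q[0,1])/(q[1,1]-q[0,1])
    out.append(2*np.array([f(205)-274.9,0]))
    q=proj("scene",T(pose,[[-150,0,237],[-60,0,232]])); f=lambda v:q[0,0]+(q[1,0]-q[0,0])*(v-q[0,1])/(q[1,1]-q[0,1])
    out.append(2*np.array([f(195)-282.7,0]))
    return np.array(out) if full else np.ravel(out)
r=least_squares(res,[.7,.02,.1,0.],x_scale=[.01,.01,.1,10]); print(r.x.round(4)); print(res(r.x,True).round(1).tolist())
tip=T(r.x[:3],[-150,0,237])[0]; print("tip",tip)
for u,c in(((278.2,238.5),"top"),((291.5,182.4),"scene")): print(c,ray(c,*u,.237))
p=r.x[:3]; b=r.x[3]
bx=[box(b-65,b+65,-65,65,0,12),box(0,24,-12,12,12,245)]+[np.array([[x,s*4,229-x*8/150+t*4] for x in(-150,0) for s in(-1,1) for t in(-1,1)])]
for d in (45,60,75): bx.append(box(-d,-d+8,-17,17,229+.053*d-17,229+.053*d+17))
A=overlay('pics/top0.png','top','/tmp/o.png',bx,p,245,165,60,80,7);B=overlay('pics/scene0.png','scene','/tmp/o.png',bx,p,245,175,55,80,7)
cv2.imwrite('pics/fh.png',np.hstack([A,B])[:600,:800])
np.save('hook.npy',p)
E
```

```text
[ 0.6577  0.0301  0.1238 -0.2992]
[[-0.4, -0.8], [-0.4, -0.3], [-0.9, -0.3], [-1.1, 0.2], [-0.2, -0.7], [0.2, -0.9], [-1.0, -1.1], [-0.1, -0.7], [0.3, 0.3], [-0.3, 0.6], [0.2, 0.0], [0.1, 0.0]]
tip [0.50881619 0.01159218 0.237     ]
top [0.51014778 0.01207469 0.237     ]
scene [0.50796825 0.01117311 0.237     ]
```

View pics/fh.png

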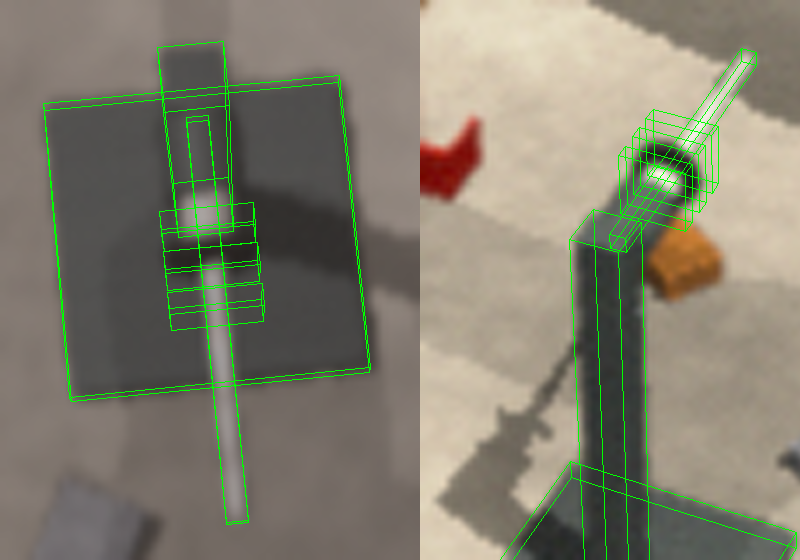

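```bash
cat >> h.py <<'E'
def plan(tx,ty,tz,hd,n,o=.085):
    s=bot.observe(); p=np.array(s["ee_pos"]); q=s["eef_rot"]; Rm=R.from_quat([q[1],q[2],q[3],q[0]])
    c,sn=np.cos(hd/2),np.sin(hd/2); Rt=R.from_quat([c,sn,0,0])
    rv=(Rm.inv()*Rt).as_rotvec()
    d=(np.array([tx,ty,tz])-p)/n; cur=Rm
    print("now",p.round(4),"F",np.round(s["wrist_force"],2),"t",round(s["clock"],2),"dist/row mm",np.linalg.norm(d)*1e3,"turn/row",np.degrees(np.linalg.norm(rv))/n)
    rows=[]
    for i in range(n):
        t=cur.inv().apply(d); rows.append("%.4f %.4f %.4f %.2f %.2f %.2f %g"%(*t,*np.degrees(rv/n),o)); cur=cur*R.from_rotvec(rv/n)
    print("; ".join(rows))
E
python3 -c "
from h import *
plan(.599,-.296,.265,-.265,10)"
```

```text
now [ 0.221  -0.5302  0.2304] F [ 0.95  0.   -0.4 ] t 0.1 dist/row mm 44.60313010469518 turn/row 3.7800537070730913
0.0439 -0.0071 -0.0034 -0.01 0.00 3.78 0.085; 0.0433 -0.0100 -0.0034 -0.01 0.00 3.78 0.085; 0.0426 -0.0128 -0.0034 -0.01 0.00 3.78 0.085; 0.0417 -0.0156 -0.0034 -0.01 0.00 3.78 0.085; 0.0405 -0.0183 -0.0034 -0.01 0.00 3.78 0.085; 0.0392 -0.0209 -0.0034 -0.01 0.00 3.78 0.085; 0.0378 -0.0235 -0.0034 -0.01 0.00 3.78 0.085; 0.0361 -0.0259 -0.0034 -0.01 0.00 3.78 0.085; 0.0344 -0.0282 -0.0035 -0.01 0.00 3.78 0.085; 0.0324 -0.0304 -0.0035 -0.01 0.00 3.78 0.085
```

step_arm(deltas="0.044 -0.007 -0.0034 0 0 3.8 0.085; 0.0433 -0.010 -0.0034 0 0 3.8 0.085; 0.0426 -0.013 -0.0034 0 0 3.8 0.085; 0.0417 -0.0156 -0.0034 0 0 3.8 0.085; 0.0405 -0.018 -0.0034 0 0 3.8 0.085; 0.039 -0.021 -0.0034 0 0 3.8 0.085; 0.038 -0.0235 -0.0034 0 0 3.8 0.085; 0.036 -0.026 -0.0034 0 0 3.8 0.085; 0.0344 -0.028 -0.0035 0 0 3.8 0.085; 0.0324 -0.030 -0.0035 0 0 3.8 0.085", squeeze=30)

```text
clock: 1.35
ee_pos: [0.6003, -0.2966, 0.2649]
eef_rot: [-0.0, 0.991, -0.135, -0.0]
wrist_force: [-0.4, -1.8, -0.1]
grip_width: 0.0848
```

```bash
python3 -c "
from h import *
c=bot.capture('scene'); cv2.imwrite('pics/s1.png',c['pixels'][:,:,::-1]); crop('pics/s1.png','pics/s1c.png',160,110,100,110,5)
plan(.599,-.296,.190,-.265,3)"
```

```text
now [ 0.6041 -0.2929  0.2652] F [-1.    4.19 -0.01] t 1.4 dist/row mm 25.129431102337495 turn/row 0.10065474594743538
-0.0014 0.0015 0.0250 -0.06 -0.04 -0.07 0.085; -0.0014 0.0015 0.0250 -0.06 -0.04 -0.07 0.085; -0.0014 0.0015 0.0250 -0.06 -0.04 -0.07 0.085
```

View pics/s1c.png

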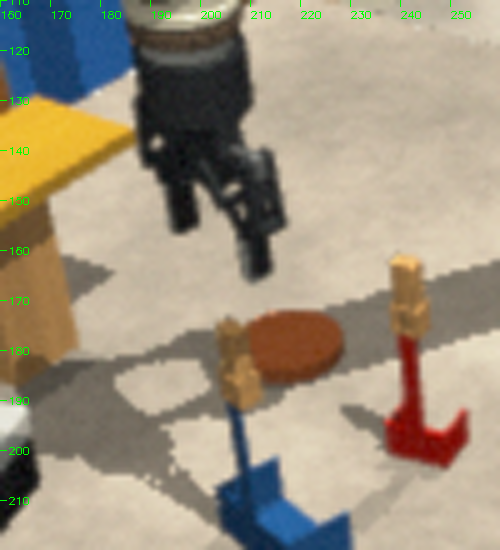

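step_arm(deltas="0 0 0 0 0 0 0.085; 0 0 0 0 0 0 0.085")

```text
clock: 1.65
ee_pos: [0.5985, -0.2982, 0.265]
eef_rot: [-0.0, 0.991, -0.134, -0.001]
wrist_force: [0.2, -0.2, -0.5]
grip_width: 0.0848
```

```bash
python3 -c "
from h import *
plan(.599,-.296,.190,-.265,3)"
```

```text
now [ 0.5985 -0.2982  0.265 ] F [ 0.19 -0.24 -0.47] t 1.65 dist/row mm 25.00180914950375 turn/row 0.07684796070774035
0.0000 -0.0008 0.0250 0.00 0.02 -0.07 0.085; 0.0000 -0.0008 0.0250 0.00 0.02 -0.07 0.085; -0.0000 -0.0008 0.0250 0.00 0.02 -0.07 0.085
```

step_arm(deltas="0 -0.001 0.025 0 0 0 0.085; 0 -0.001 0.025 0 0 0 0.085; 0 0 0.025 0 0 0 0.06; 0 0 0 0 0 0 0.04; 0 0 0 0 0 0 0.03; 0 0 0 0 0 0 0.024; 0 0 0 0 0 0 0.018; 0 0 0 0 0 0 0.015", squeeze=40)

```text
clock: 2.65
ee_pos: [0.6007, -0.2962, 0.1924]
eef_rot: [0.001, 0.991, -0.134, 0.001]
wrist_force: [-0.5, -0.1, 5.9]
grip_width: 0.021
```

```bash
python3 -c "
from h import *
c=bot.capture('scene'); cv2.imwrite('pics/s2.png',c['pixels'][:,:,::-1]); crop('pics/s2.png','pics/s2c.png',160,130,90,110,5)
plan(.599,-.296,.190,-.265,3)"
```

```text
now [ 0.6007 -0.2962  0.1924] F [0.32 0.83 5.48] t 2.7 dist/row mm 0.9755294335855779 turn/row 0.08724740259788938
-0.0006 0.0001 0.0008 0.02 -0.06 -0.06 0.085; -0.0006 0.0001 0.0008 0.02 -0.06 -0.06 0.085; -0.0006 0.0001 0.0008 0.02 -0.06 -0.06 0.085
```

View pics/s2c.png

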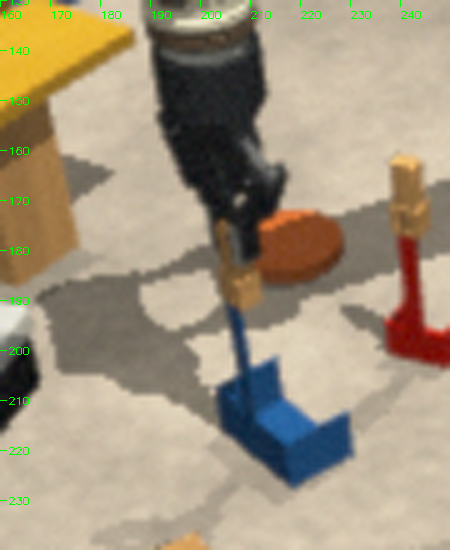

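step_arm(deltas="0 0 -0.010 0 0 0 0.012; 0 0 -0.03 0 0 0 0.012; 0 0 -0.03 0 0 0 0.012; 0 0 -0.03 0 0 0 0.012; 0 0 -0.008 0 0 0 0.012; 0 0 0 0 0 0 0.012; 0 0 0 0 0 0 0.012")

```text
clock: 3.58
ee_pos: [0.5991, -0.2952, 0.2961]
eef_rot: [-0.001, 0.991, -0.134, -0.002]
wrist_force: [0.7, -1.2, -4.6]
grip_width: 0.0211
```

```bash
python3 -c "
from h import *
plan(.468,.0065,.300,.124,10,.012)"
```

```text
now [ 0.5991 -0.2952  0.2961] F [ 0.69 -1.19 -4.59] t 3.58 dist/row mm 32.89976549525554 turn/row 2.248443829657703
-0.0206 -0.0256 -0.0003 -0.01 0.02 -2.25 0.012; -0.0196 -0.0264 -0.0003 -0.01 0.02 -2.25 0.012; -0.0186 -0.0272 -0.0003 -0.01 0.02 -2.25 0.012; -0.0175 -0.0279 -0.0003 -0.01 0.02 -2.25 0.012; -0.0164 -0.0285 -0.0003 -0.01 0.02 -2.25 0.012; -0.0153 -0.0291 -0.0003 -0.01 0.02 -2.25 0.012; -0.0141 -0.0297 -0.0003 -0.01 0.02 -2.25 0.012; -0.0129 -0.0303 -0.0004 -0.01 0.02 -2.25 0.012; -0.0117 -0.0307 -0.0004 -0.01 0.02 -2.25 0.012; -0.0105 -0.0312 -0.0004 -0.01 0.02 -2.25 0.012
```

step_arm(deltas="-0.0206 -0.0256 0 0 0 -2.25 0.012; -0.0196 -0.0264 0 0 0 -2.25 0.012; -0.0186 -0.0272 0 0 0 -2.25 0.012; -0.0175 -0.028 0 0 0 -2.25 0.012; -0.0164 -0.0285 0 0 0 -2.25 0.012; -0.0153 -0.029 0 0 0 -2.25 0.012; -0.014 -0.0297 0 0 0 -2.25 0.012; -0.013 -0.030 0 0 0 -2.25 0.012; -0.0117 -0.0307 0 0 0 -2.25 0.012; -0.0105 -0.031 -0.003 0 0 -2.25 0.012")

```text
clock: 4.82
ee_pos: [0.4674, 0.0067, 0.2998]
eef_rot: [-0.001, 0.998, 0.063, -0.001]
wrist_force: [0.4, 0.8, -2.3]
grip_width: 0.0218
```

step_arm(deltas="0 0 0 0 0 0 0.012; 0 0 0 0 0 0 0.012; 0 0 0 0 0 0 0.012")

```text
clock: 5.2
ee_pos: [0.4688, 0.0048, 0.301]
eef_rot: [-0.0, 0.998, 0.062, -0.0]
wrist_force: [-0.4, -0.4, -2.7]
grip_width: 0.0209
```

```bash
python3 -c "
from h import *
for n in('scene','top'):
    c=bot.capture(n); cv2.imwrite(f'pics/{n}3.png',c['pixels'][:,:,::-1])
crop('pics/scene3.png','pics/s3c.png',250,130,75,75,8)
crop('pics/top3.png','pics/t3c.png',240,170,75,85,7)
plan(.468,.0065,.265,.124,4,.012)"
```

```text
now [0.4689 0.0049 0.3012] F [-0.69 -0.02 -3.12] t 5.3 dist/row mm 9.051055354068561 turn/row 0.015186578727296231
-0.0002 -0.0004 0.0090 -0.00 0.01 -0.01 0.012; -0.0002 -0.0004 0.0090 -0.00 0.01 -0.01 0.012; -0.0002 -0.0004 0.0090 -0.00 0.01 -0.01 0.012; -0.0002 -0.0004 0.0090 -0.00 0.01 -0.01 0.012
```

View pics/s3c.png

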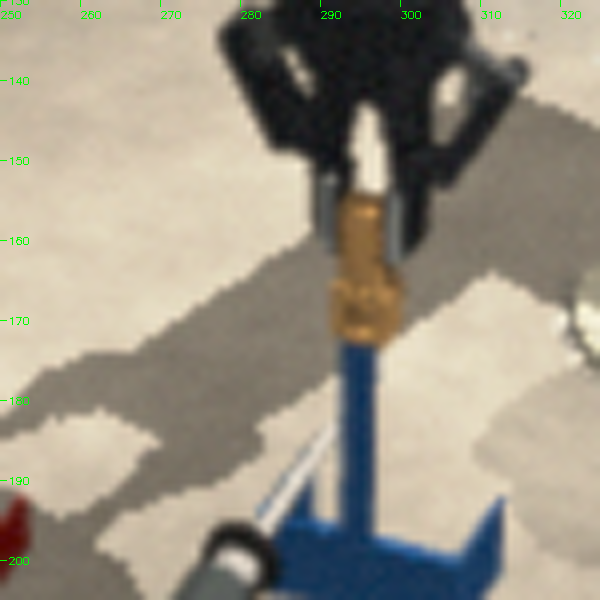

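View pics/t3c.png

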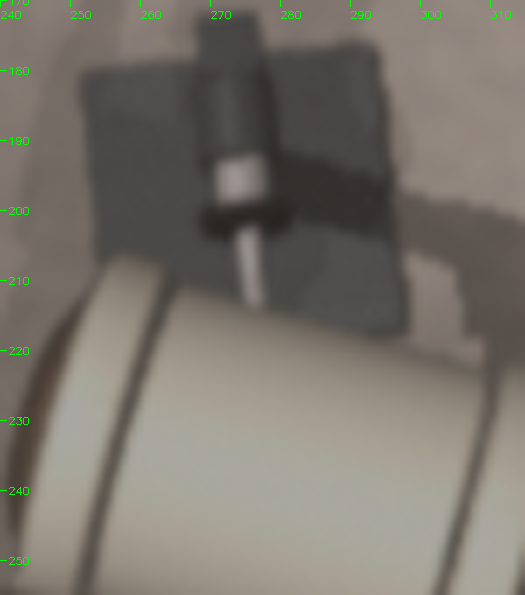

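```bash
cat >> h.py <<'E'
def scoop_from_tcp(n,off,dz,ps=None):
    s=bot.observe(); p=s["ee_pos"]; q=s["eef_rot"]; hd=2*np.arctan2(q[2],q[1])
    # off: TCP x in scoop frame (m,neg); dz: TCP z above underside
    return np.array([p[0]-off*np.cos(hd),p[1]-off*np.sin(hd),hd,p[2]-dz])
def hookrel(P):
    p=np.load('hook.npy'); c,s=np.cos(p[2]),np.sin(p[2]); d=P[:2]-p[:2]
    x=d[0]*c+d[1]*s; y=-d[0]*s+d[1]*c; return x*1e3,y*1e3,P[2]*1e3-(229-x*1e3*8/150)
E
python3 -c "
from h import *
po=scoop_from_tcp('large',-.011,.1924); print(po, 'eye rel hook',hookrel(T(po,[0,0,165])[0]))
overlay('pics/scene3.png','scene','pics/o3.png',boxes('large'),po,260,145,70,75,8)
"
```

```text
[0.47977898 0.00624507 0.12316119 0.10875829] eye rel hook (np.float64(-179.4752379504734), np.float64(-1.7208712330712834), np.float64(35.18627750393415))
```

View pics/o3.png

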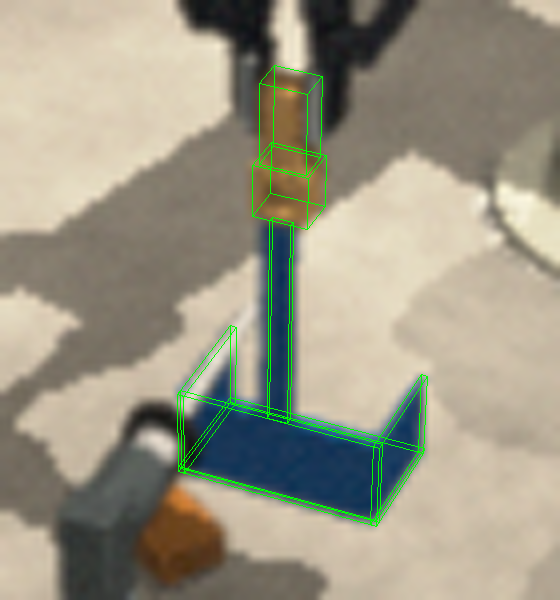

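step_arm(deltas="0 -0.0008 0.009 0 0 0 0.012; 0 -0.0009 0.009 0 0 0 0.012; 0 0 0.009 0 0 0 0.012; 0 0 0.008 0 0 0 0.012; 0 0 0 0 0 0 0.012; 0 0 0 0 0 0 0.012")

```text
clock: 6.05
ee_pos: [0.4687, 0.0071, 0.2668]
eef_rot: [0.0, 0.998, 0.062, 0.0]
wrist_force: [-0.0, -0.0, -2.4]
grip_width: 0.0216
```

```bash
python3 -c "
from h import *
c=bot.capture('scene'); cv2.imwrite('pics/s4.png',c['pixels'][:,:,::-1])
po=scoop_from_tcp('large',-.011,.1924); print(po, 'eye rel hook',hookrel(T(po,[0,0,165])[0]),bot.observe()['wrist_force'])
overlay('pics/s4.png','scene','pics/o4.png',boxes('large')[4:6],po,265,150,50,50,12)
"
```

```text
[0.47972806 0.00847442 0.12428603 0.07455787] eye rel hook (np.float64(-179.25049750038056), np.float64(0.4977092426909635), np.float64(0.9978475898550414)) [-0.31853297  0.77953404 -3.21437763]
```

View pics/o4.png

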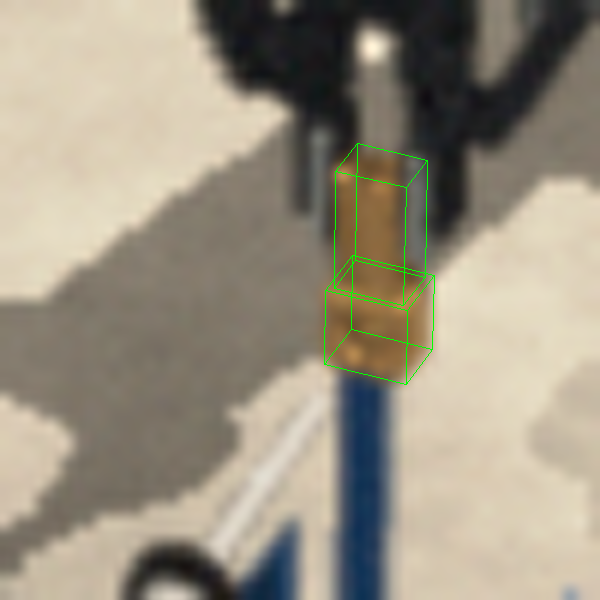

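step_arm(deltas="0.008 0 0.0004 0 0 0 0.012; 0.008 0 0.0004 0 0 0 0.012; 0.008 0 0.0004 0 0 0 0.012; 0.004 0 0.0003 0 0 0 0.012; 0.004 0 0.0003 0 0 0 0.012; 0.004 0 0.0003 0 0 0 0.012; 0.004 0 0.0003 0 0 0 0.012; 0 0 0 0 0 0 0.012")

```text
clock: 7.1
ee_pos: [0.5084, 0.0121, 0.264]
eef_rot: [-0.0, 0.998, 0.062, -0.0]
wrist_force: [-0.6, 0.5, -4.3]
grip_width: 0.0212
```

```bash
python3 -c "
from h import *
c=bot.capture('scene'); cv2.imwrite('pics/s5.png',c['pixels'][:,:,::-1])
po=scoop_from_tcp('large',-.011,.1924); print(po, 'eye rel hook',hookrel(T(po,[0,0,165])[0]),bot.observe()['wrist_force'])
crop('pics/s5.png','pics/s5c.png',265,155,50,50,12)
"
```

```text
[0.51913966 0.01352408 0.12431816 0.07166472] eye rel hook (np.float64(-139.51698639598678), np.float64(0.6424382613120332), np.float64(0.22381668816316846)) [-0.98152612  0.17415425 -2.65369862]
```

View pics/s5c.png

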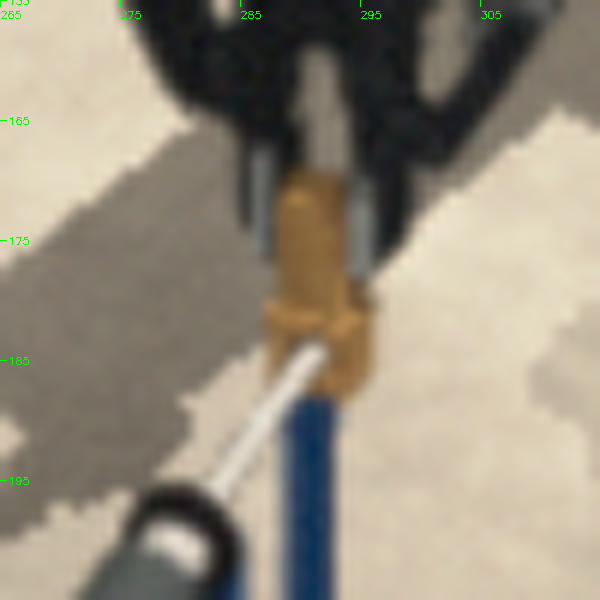

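step_arm(deltas="0.004 0 0.0002 0 0 0 0.012; 0.005 0 0.0003 0 0 0 0.012; 0.006 0 0.0003 0 0 0 0.012; 0.007 0 0.0003 0 0 0 0.012; 0.007 0 0.0004 0 0 0 0.012; 0.007 0 0.0004 0 0 0 0.012; 0.007 0 0.0004 0 0 0 0.012; 0.007 0 0.0004 0 0 0 0.012; 0.004 0 0.0002 0 0 0 0.012; 0 0 0 0 0 0 0.012")

```text
clock: 8.4
ee_pos: [0.562, 0.0188, 0.2611]
eef_rot: [-0.0, 0.998, 0.062, -0.0]
wrist_force: [0.2, -0.8, -3.2]
grip_width: 0.0209
```

```bash
cat > st.py <<'E'
from h import *
import sys
n=sys.argv[1]; off=float(sys.argv[2]); dz=float(sys.argv[3]); e=SC[n][3]
s=bot.observe()
po=scoop_from_tcp(n,off,dz); f=s['wrist_force']; h=po[2]
print('t %.2f'%s['clock'],'eye rel hook',np.round(hookrel(T(po,[0,0,e])[0]),1),'F axis/lat/z %.1f %.1f %.1f'%(f[0]*np.cos(h)+f[1]*np.sin(h),-f[0]*np.sin(h)+f[1]*np.cos(h),f[2]),'tq',np.round(s['wrist_torque'],2),'tilt',(R.from_quat(np.roll(s['eef_rot'],-1)).as_matrix()[:,2]).round(3))
E
python3 st.py large -.011 .1924
```

```text
t 8.40 eye rel hook [-85.4   0.6   0.2] F axis/lat/z 0.1 -0.8 -3.2 tq [ 0.05 -0.04 -0.02] tilt [-0.  0. -1.]
```

step_arm(deltas="0.002 0 0.001 0 0 0 0.012; 0.003 0 0.0012 0 0 0 0.012; 0.003 0 0.0002 0 0 0 0.012; 0.003 0 0.0002 0 0 0 0.012; 0 0 0 0 0 0 0.012")

```text
clock: 9.02
ee_pos: [0.5729, 0.0202, 0.2586]
eef_rot: [0.0, 0.998, 0.062, -0.0]
wrist_force: [-0.3, 0.5, -1.1]
grip_width: 0.021
```

```bash
python3 st.py large -.011 .1924
```

```text
t 9.03 eye rel hook [-74.3   0.6  -1.8] F axis/lat/z -0.2 0.5 -1.1 tq [-0.03 -0.07  0.02] tilt [-0. -0. -1.]
```

step_arm(deltas="0.003 0 0.0002 0 0 0 0.012; 0.003 0 0.0002 0 0 0 0.012; 0 0 0 0 0 0 0.012")

```text
clock: 9.4
ee_pos: [0.5789, 0.0209, 0.2581]
eef_rot: [-0.0, 0.998, 0.062, -0.0]
wrist_force: [-0.1, -0.8, -3.7]
grip_width: 0.0216
```

```bash
python3 st.py large -.011 .1924
```

```text
t 9.40 eye rel hook [-68.3   0.6  -1.9] F axis/lat/z -0.2 -0.8 -3.7 tq [ 0.02 -0.07 -0.01] tilt [-0.  0. -1.]
```

step_arm(deltas="0.002 0 0.0001 0 0 0 0.012; 0.002 0 0.0001 0 0 0 0.012; 0 0 0 0 0 0 0.012")

```text
clock: 9.78
ee_pos: [0.5828, 0.0215, 0.258]
eef_rot: [-0.0, 0.998, 0.062, -0.0]
wrist_force: [-0.7, -0.2, -2.4]
grip_width: 0.021
```

step_arm(deltas="0.002 0 0.0001 0 0 0 0.012; 0.001 0 0.0001 0 0 0 0.012; 0 0 0 0 0 0 0.012")

```text
clock: 10.15
ee_pos: [0.5857, 0.0218, 0.2577]
eef_rot: [0.0, 0.998, 0.062, -0.0]
wrist_force: [-0.1, 0.6, -2.6]
grip_width: 0.0212
```

```bash
python3 st.py large -.011 .1924
```

```text
t 10.15 eye rel hook [-61.5   0.6  -1.9] F axis/lat/z 0.0 0.6 -2.6 tq [ 0.03 -0.06 -0.  ] tilt [-0. -0. -1.]
```

step_arm(deltas="0.0015 0 0.0001 0 0 0 0.012; 0.0015 0 0.0001 0 0 0 0.012; 0 0 0 0 0 0 0.012")

```text
clock: 10.52
ee_pos: [0.5887, 0.0222, 0.2576]
eef_rot: [-0.0, 0.998, 0.062, -0.0]
wrist_force: [0.0, 0.2, -3.1]
grip_width: 0.0214
```

step_arm(deltas="0.001 0 0.0001 0 0 0 0.012; 0.001 0 0 0 0 0 0.012; 0 0 0 0 0 0 0.012")

```text
clock: 10.9
ee_pos: [0.5904, 0.0224, 0.2574]
eef_rot: [-0.0, 0.998, 0.062, -0.0]
wrist_force: [-1.5, -0.3, -2.7]
grip_width: 0.0218
```

step_arm(deltas="0.001 0 0.0001 0 0 0 0.012; 0.001 0 0 0 0 0 0.012; 0 0 0 0 0 0 0.012")

```text
clock: 11.28
ee_pos: [0.5922, 0.0227, 0.2573]
eef_rot: [0.0, 0.998, 0.062, -0.001]
wrist_force: [-4.1, -0.9, -1.9]
grip_width: 0.0213
```

step_arm(deltas="-0.001 0 0.0005 0 0 0 0.012; 0 0 0.0005 0 0 0 0.012; 0 0 0 0 0 0 0.012; 0 0 0 0 0 0 0.012")

```text
clock: 11.78
ee_pos: [0.5917, 0.0225, 0.2569]
eef_rot: [0.0, 0.998, 0.062, 0.0]
wrist_force: [-3.9, 0.3, 1.9]
grip_width: 0.021
```

```bash
python3 st.py large -.011 .1924
```

```text
t 11.78 eye rel hook [-55.4   0.6  -2.4] F axis/lat/z -3.9 0.8 1.9 tq [-0.02  0.86  0.03] tilt [ 0.001 -0.    -1.   ]
```

step_arm(deltas="0 0 0.0005 0 0 0 0.012; 0 0 0.0005 0 0 0 0.012; 0 0 0 0 0 0 0.012")

```text
clock: 12.15
ee_pos: [0.5918, 0.0225, 0.2568]
eef_rot: [0.0, 0.998, 0.062, 0.001]
wrist_force: [-6.0, 0.2, 6.5]
grip_width: 0.0209
```

```bash
python3 st.py large -.011 .1924
```

```text
t 12.15 eye rel hook [-55.3   0.6  -2.6] F axis/lat/z -5.9 1.0 6.5 tq [-0.01  1.24  0.04] tilt [ 0.001 -0.    -1.   ]
```

step_arm(deltas="-0.0005 0 -0.0008 0 0 0 0.012; -0.0005 0 0 0 0 0 0.012; 0 0 0 0 0 0 0.012")

```text
clock: 12.52
ee_pos: [0.5915, 0.0225, 0.2568]
eef_rot: [0.0, 0.998, 0.062, 0.001]
wrist_force: [0.7, 0.9, 4.7]
grip_width: 0.021
```

```bash
python3 st.py large -.011 .1924
```

```text
t 12.53 eye rel hook [-55.6   0.6  -2.5] F axis/lat/z 0.8 0.8 4.7 tq [ 0.17  0.14 -0.01] tilt [ 0.003  0.    -1.   ]
```

step_arm(deltas="0 0 -0.0007 0 0 0 0.012; 0 0 0 0 0 0 0.012; 0 0 0 0 0 0 0.012")

```text
clock: 12.9
ee_pos: [0.5909, 0.0224, 0.2569]
eef_rot: [0.0, 0.998, 0.062, 0.0]
wrist_force: [1.4, 0.4, 1.6]
grip_width: 0.0217
```

```bash
python3 st.py large -.011 .1924
```

```text
t 12.90 eye rel hook [-56.2   0.6  -2.5] F axis/lat/z 1.4 0.2 1.6 tq [ 0.1  -0.18  0.  ] tilt [ 0.001 -0.    -1.   ]
```

step_arm(deltas="0.001 0 -0.0003 0 0 0 0.012; 0.001 0 0 0 0 0 0.012; 0 0 0 0 0 0 0.012; 0 0 0 0 0 0 0.012")

```text
clock: 13.4
ee_pos: [0.5916, 0.0225, 0.2568]
eef_rot: [0.0, 0.998, 0.062, -0.001]
wrist_force: [-5.0, -0.7, 3.1]
grip_width: 0.0209
```

```bash
python3 st.py large -.011 .1924
```

```text
t 13.40 eye rel hook [-55.5   0.6  -2.5] F axis/lat/z -5.0 -0.1 3.1 tq [-0.17  1.05 -0.01] tilt [-0.003 -0.    -1.   ]
```

step_arm(deltas="-0.0008 0 -0.0003 0 0 0 0.012; 0 0 0 0 0 0 0.023; 0 0 0 0 0 0 0.03; 0 0 0 0 0 0 0.045; 0 0 0 0 0 0 0.05; 0 0 0 0 0 0 0.05")

```text
clock: 14.15
ee_pos: [0.5919, 0.0226, 0.2575]
eef_rot: [0.0, 0.998, 0.062, 0.0]
wrist_force: [-0.6, -0.1, -0.0]
grip_width: 0.05
```

```bash
python3 -c "
from h import *
c=bot.capture('scene'); cv2.imwrite('pics/s6.png',c['pixels'][:,:,::-1])
crop('pics/s6.png','pics/s6c.png',240,150,80,100,6)
"; python3 st.py large -.011 .1924
```

```text
t 14.20 eye rel hook [-55.2   0.7  -1.8] F axis/lat/z -0.5 0.1 0.5 tq [-0.01 -0.03 -0.03] tilt [ 0.  0. -1.]
```

View pics/s6c.png

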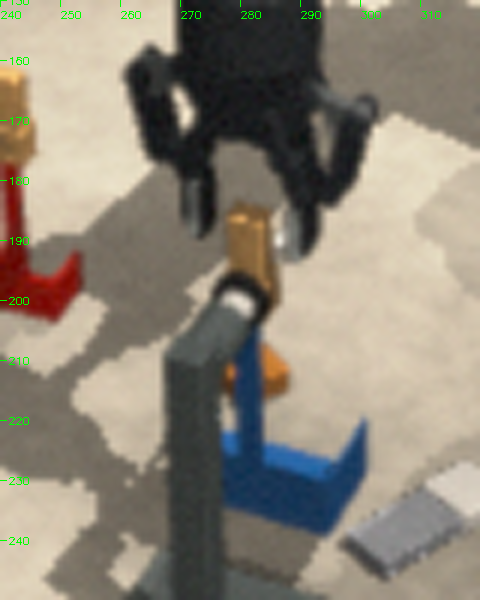

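step_arm(deltas="0 0 -0.012 0 0 0 0.05; 0 0 -0.025 0 0 0 0.05; 0 0 -0.03 0 0 0 0.06; 0 0 0 0 0 0 0.06")

```text
clock: 14.7
ee_pos: [0.5933, 0.0224, 0.3286]
eef_rot: [0.001, 0.998, 0.062, 0.003]
wrist_force: [0.4, 0.2, 0.0]
grip_width: 0.0597
```

```bash
python3 -c "
from h import *
plan(.4555,.2586,.265,.29,7,.06)"
```

```text
now [0.5933 0.0224 0.3286] F [0.36 0.18 0.  ] t 14.7 dist/row mm 40.11516585693222 turn/row 1.3575096596364138
-0.0154 -0.0359 0.0089 0.02 -0.05 -1.36 0.06; -0.0145 -0.0363 0.0089 0.02 -0.05 -1.36 0.06; -0.0137 -0.0366 0.0090 0.02 -0.05 -1.36 0.06; -0.0128 -0.0369 0.0090 0.02 -0.05 -1.36 0.06; -0.0119 -0.0372 0.0090 0.02 -0.05 -1.36 0.06; -0.0110 -0.0375 0.0090 0.02 -0.05 -1.36 0.06; -0.0101 -0.0377 0.0091 0.02 -0.05 -1.36 0.06
```

step_arm(deltas="-0.0154 -0.036 0.004 0 0 -1.36 0.06; -0.0145 -0.0363 0.009 0 0 -1.36 0.06; -0.0137 -0.0366 0.010 0 0 -1.36 0.06; -0.0128 -0.037 0.010 0 0 -1.36 0.06; -0.012 -0.0372 0.010 0 0 -1.36 0.06; -0.011 -0.0375 0.010 0 0 -1.36 0.06; -0.010 -0.0377 0.010 0 0 -1.36 0.06; 0 0 0 0 0 0 0.06; 0 0 0 0 0 0 0.06")

```text
clock: 15.82
ee_pos: [0.4539, 0.2585, 0.2613]
eef_rot: [0.0, 0.989, 0.145, -0.0]
wrist_force: [0.1, -0.1, 0.9]
grip_width: 0.0599
```

```bash
python3 -c "
from h import *
for n in('scene','top'):
    c=bot.capture(n); cv2.imwrite(f'pics/{n}7.png',c['pixels'][:,:,::-1])
crop('pics/scene7.png','pics/s7c.png',330,160,60,100,6)
crop('pics/top7.png','pics/t7c.png',235,160,75,85,7)
plan(.4555,.2586,.178,.29,4,.06)"
```

```text
now [0.4544 0.2581 0.2617] F [-0.08 -1.19 -0.38] t 15.93 dist/row mm 20.927479925501544 turn/row 0.015148307233988745
0.0003 -0.0001 0.0209 0.00 -0.01 -0.01 0.06; 0.0003 -0.0001 0.0209 0.00 -0.01 -0.01 0.06; 0.0003 -0.0001 0.0209 0.00 -0.01 -0.01 0.06; 0.0003 -0.0001 0.0209 0.00 -0.01 -0.01 0.06
```

View pics/s7c.png

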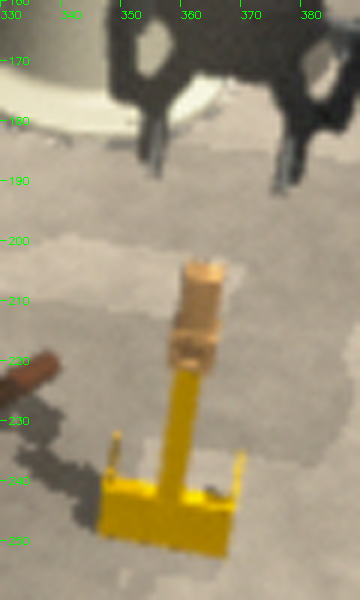

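View pics/t7c.png

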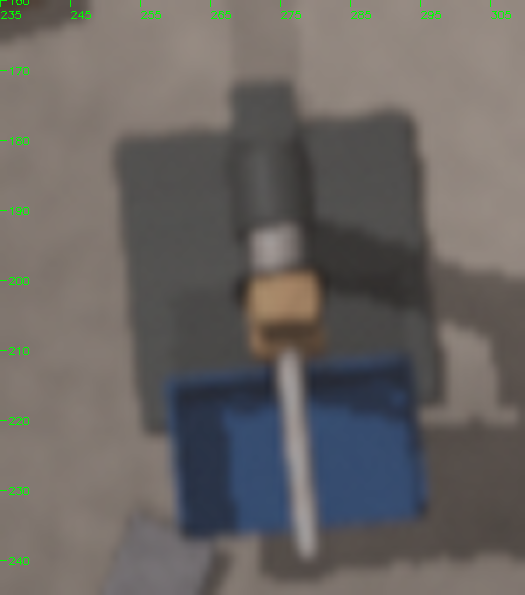

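step_arm(deltas="0 0 0.021 0 0 0 0.06; 0 0 0.021 0 0 0 0.06; 0 0 0.021 0 0 0 0.06; 0 0 0.02 0 0 0 0.05; 0 0 0 0 0 0 0.035; 0 0 0 0 0 0 0.025; 0 0 0 0 0 0 0.015; 0 0 0 0 0 0 0.012; 0 0 0 0 0 0 0.012")

```text
clock: 17.05
ee_pos: [0.4547, 0.2592, 0.1798]
eef_rot: [-0.0, 0.989, 0.145, 0.001]
wrist_force: [0.3, 0.8, 5.4]
grip_width: 0.0209
```

```bash
python3 -c "
from h import *
s=bot.observe();p=s['ee_pos'];q=s['eef_rot'];h=2*np.arctan2(q[2],q[1]);print(p,h,s['wrist_force'],s['grip_width'])
d=p[:2]-[.467,.262];print('off',d@[np.cos(.29),np.sin(.29)])"
```

```text
[0.45474232 0.25917465 0.17979313] 0.29049076839172505 [0.33483738 0.79829917 5.4368375 ] 0.02092677213543375
off -0.012553760879142506
```

step_arm(deltas="0 0 -0.010 0 0 0 0.012; 0 0 -0.03 0 0 0 0.012; 0 0 -0.035 0 0 0 0.012; 0 0 -0.035 0 0 0 0.012; 0 0 -0.01 0 0 0 0.012; 0 0 0 0 0 0 0.012")

```text
clock: 17.8
ee_pos: [0.4536, 0.2588, 0.2981]
eef_rot: [0.0, 0.989, 0.145, -0.0]
wrist_force: [-0.4, -0.6, -3.2]
grip_width: 0.0211
```

```bash
python3 -c "
from h import *
plan(.4647,.0060,.295,.124,9,.012)"
```

```text
now [0.4536 0.2588 0.2981] F [-0.4  -0.6  -3.23] t 17.8 dist/row mm 28.119206551129327 turn/row 1.05981139884945
-0.0069 0.0273 0.0003 0.00 0.00 1.06 0.012; -0.0064 0.0274 0.0003 0.00 0.00 1.06 0.012; -0.0058 0.0275 0.0003 0.00 0.00 1.06 0.012; -0.0053 0.0276 0.0003 0.00 0.00 1.06 0.012; -0.0048 0.0277 0.0003 0.00 0.00 1.06 0.012; -0.0043 0.0278 0.0003 0.00 0.00 1.06 0.012; -0.0038 0.0279 0.0003 0.00 0.00 1.06 0.012; -0.0033 0.0279 0.0003 0.00 0.00 1.06 0.012; -0.0028 0.0280 0.0003 0.00 0.00 1.06 0.012
```

step_arm(deltas="-0.007 0.0273 0 0 0 1.06 0.012; -0.0064 0.0274 0 0 0 1.06 0.012; -0.0058 0.0275 0 0 0 1.06 0.012; -0.0053 0.0276 0 0 0 1.06 0.012; -0.0048 0.0277 0 0 0 1.06 0.012; -0.0043 0.0278 0 0 0 1.06 0.012; -0.0038 0.028 0 0 0 1.06 0.012; -0.0033 0.028 0 0 0 1.06 0.012; -0.0028 0.028 0 0 0 1.06 0.012; 0 0 0 0 0 0 0.012")

```text
clock: 19.05
ee_pos: [0.4639, 0.0046, 0.2962]
eef_rot: [-0.001, 0.998, 0.061, -0.002]
wrist_force: [-0.2, 0.4, -2.3]
grip_width: 0.0209
```

step_arm(deltas="0 0 0 0 0 0 0.012; 0 0 0 0 0 0 0.012")

```text
clock: 19.3
ee_pos: [0.4645, 0.0066, 0.2979]
eef_rot: [-0.0, 0.998, 0.063, -0.001]
wrist_force: [-0.3, -0.0, -1.8]
grip_width: 0.0211
```

```bash
python3 st.py medium -.0125 .1798
```

```text
t 19.30 eye rel hook [-182.1    0.5   32.4] F axis/lat/z -0.3 0.0 -1.8 tq [-0.    0.    0.03] tilt [-0.001  0.001 -1.   ]
```

step_arm(deltas="0 0 0.009 0 0 0 0.012; 0 0 0.009 0 0 0 0.012; 0 0 0.009 0 0 0 0.012; 0 0 0.005 0 0 0 0.012; 0 0 0 0 0 0 0.012; 0 0 0 0 0 0 0.012")

```text
clock: 20.05
ee_pos: [0.465, 0.0057, 0.2668]
eef_rot: [0.0, 0.998, 0.062, 0.0]
wrist_force: [-0.2, -0.1, -1.3]
grip_width: 0.0212
```

```bash
python3 st.py medium -.0125 .1798; python3 -c "
from h import *
c=bot.capture('scene'); cv2.imwrite('pics/s8.png',c['pixels'][:,:,::-1])
po=scoop_from_tcp('medium',-.0125,.1798)
overlay('pics/s8.png','scene','pics/o8.png',boxes('medium'),po,265,145,55,80,7)
"
```

```text
t 20.05 eye rel hook [-181.7   -0.5    1.3] F axis/lat/z -0.2 -0.0 -1.3 tq [0.01 0.02 0.03] tilt [ 0.001 -0.    -1.   ]
```

View pics/o8.png

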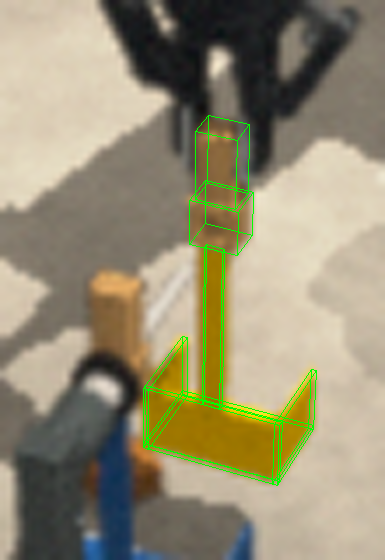

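step_arm(deltas="0.008 -0.0007 0.0005 0 0 0 0.012; 0.008 0 0.0005 0 0 0 0.012; 0.008 0 0.0005 0 0 0 0.012; 0.004 0 0.0003 0 0 0 0.012; 0.004 0 0.0003 0 0 0 0.012; 0.004 0 0.0003 0 0 0 0.012; 0.004 0 0.0003 0 0 0 0.012; 0.003 0 0.0002 0 0 0 0.012; 0 0 0 0 0 0 0.012")

```text
clock: 21.22
ee_pos: [0.5075, 0.0118, 0.2636]
eef_rot: [-0.0, 0.998, 0.062, -0.0]
wrist_force: [-0.9, -0.2, -2.4]
grip_width: 0.0214
```

```bash
python3 st.py medium -.0125 .1798; python3 -c "
from h import *
c=bot.capture('scene'); cv2.imwrite('pics/s9.png',c['pixels'][:,:,::-1])
crop('pics/s9.png','pics/s9c.png',265,155,50,75,8)
"
```

```text
t 21.23 eye rel hook [-138.8    0.3    0.4] F axis/lat/z -0.9 -0.1 -2.4 tq [-0.01  0.03 -0.02] tilt [-0.  0. -1.]
```

View pics/s9c.png

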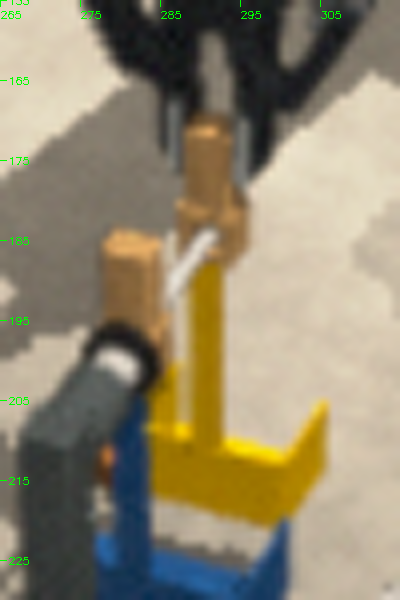

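step_arm(deltas="0.004 0 0.0002 0 0 0 0.012; 0.005 0 0.0003 0 0 0 0.012; 0.006 0 0.0003 0 0 0 0.012; 0.006 0 0.0003 0 0 0 0.012; 0.006 0 0.0004 0 0 0 0.012; 0.006 0 0.0003 0 0 0 0.012; 0.006 0 0.0005 0 0 0 0.012; 0.006 0 0.001 0 0 0 0.012; 0.005 0 0.001 0 0 0 0.012; 0 0 0 0 0 0 0.012")

```text
clock: 22.52
ee_pos: [0.5572, 0.018, 0.2591]
eef_rot: [-0.0, 0.998, 0.062, -0.0]
wrist_force: [-0.5, 0.1, -2.5]
grip_width: 0.021
```

```bash
python3 st.py medium -.0125 .1798
```

```text
t 22.52 eye rel hook [-88.7   0.4  -1.4] F axis/lat/z -0.5 0.2 -2.5 tq [-0.04  0.02 -0.02] tilt [-0.  0. -1.]
```

step_arm(deltas="0.004 0 0.0002 0 0 0 0.012; 0.003 0 0.0002 0 0 0 0.012; 0.002 0 0.0001 0 0 0 0.012; 0 0 0 0 0 0 0.012")

```text
clock: 23.02
ee_pos: [0.566, 0.019, 0.2588]
eef_rot: [0.0, 0.998, 0.062, -0.0]
wrist_force: [-0.2, -0.2, -1.7]
grip_width: 0.0212
```

step_arm(deltas="0.001 0 0.0001 0 0 0 0.012; 0.001 0 0 0 0 0 0.012; 0 0 0 0 0 0 0.012")

```text
clock: 23.4
ee_pos: [0.568, 0.0193, 0.2587]
eef_rot: [0.0, 0.998, 0.062, 0.0]
wrist_force: [0.5, -0.3, -1.8]
grip_width: 0.0208
```

```bash
python3 st.py medium -.0125 .1798
```

```text
t 23.40 eye rel hook [-77.8   0.3  -1.2] F axis/lat/z 0.5 -0.3 -1.8 tq [ 0.02  0.   -0.04] tilt [ 0. -0. -1.]
```

step_arm(deltas="0 0 0.0006 0 0 0 0.012; 0 0 0.0006 0 0 0 0.012; 0 0 0 0 0 0 0.012")

```text
clock: 23.78
ee_pos: [0.568, 0.0193, 0.2577]
eef_rot: [0.0, 0.998, 0.062, 0.0]
wrist_force: [-0.7, 0.3, 0.4]
grip_width: 0.021
```

```bash
python3 st.py medium -.0125 .1798
```

```text
t 23.77 eye rel hook [-77.8   0.3  -2.2] F axis/lat/z -0.6 0.4 0.4 tq [-0.03  0.05  0.01] tilt [ 0. -0. -1.]
```

step_arm(deltas="0.001 0 0 0 0 0 0.012; 0.001 0 0 0 0 0 0.012; 0 0 0 0 0 0 0.012")

```text
clock: 24.15
ee_pos: [0.5696, 0.0195, 0.2575]
eef_rot: [0.0, 0.998, 0.062, -0.001]
wrist_force: [-3.5, -0.1, 1.9]
grip_width: 0.021
```

step_arm(deltas="0.001 0 0 0 0 0 0.012; 0 0 0 0 0 0 0.012; 0 0 0 0 0 0 0.012")

```text
clock: 24.52
ee_pos: [0.5704, 0.0196, 0.2575]
eef_rot: [0.0, 0.998, 0.062, -0.001]
wrist_force: [-5.0, -0.4, 2.2]
grip_width: 0.0211
```

```bash
python3 st.py medium -.0125 .1798; python3 -c "
from h import *
c=bot.capture('scene'); cv2.imwrite('pics/s10.png',c['pixels'][:,:,::-1])
crop('pics/s10.png','pics/s10c.png',255,165,50,75,8)
"
```

```text
t 24.52 eye rel hook [-75.4   0.3  -2.3] F axis/lat/z -5.0 0.3 2.2 tq [-0.17  0.96  0.02] tilt [-0.002 -0.    -1.   ]
```

View pics/s10c.png

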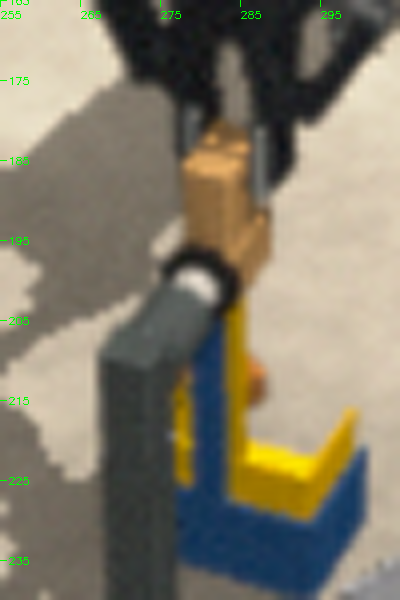

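step_arm(deltas="-0.0008 0 -0.0003 0 0 0 0.012; 0 0 0 0 0 0 0.023; 0 0 0 0 0 0 0.03; 0 0 0 0 0 0 0.045; 0 0 0 0 0 0 0.05; 0 0 0 0 0 0 0.05")

```text
clock: 25.32
ee_pos: [0.5702, 0.0196, 0.2578]
eef_rot: [-0.0, 0.998, 0.062, 0.0]
wrist_force: [0.9, 0.1, 0.3]
grip_width: 0.0495
```

step_arm(deltas="0 0 -0.012 0 0 0 0.05; 0 0 -0.025 0 0 0 0.05; 0 0 -0.03 0 0 0 0.06; 0 0 0 0 0 0 0.06")

```text
clock: 25.82
ee_pos: [0.5717, 0.0193, 0.3288]
eef_rot: [0.001, 0.998, 0.062, 0.003]
wrist_force: [-0.4, 0.2, -0.2]
grip_width: 0.0599
```

```bash
python3 -c "
from h import *
c=bot.capture('scene'); cv2.imwrite('pics/s11.png',c['pixels'][:,:,::-1])
crop('pics/s11.png','pics/s11c.png',255,165,50,75,8)
hx=.4435-.012*np.cos(.195); hy=-.2645-.012*np.sin(.195); print(hx,hy)
plan(hx,hy,.255,.195,10,.06)
"
```

```text
0.4317274279654051 -0.2668251984195491
now [0.5708 0.0194 0.3266] F [-0.07 -0.35  0.06] t 25.88 dist/row mm 32.62155614504855 turn/row 0.407817647969935
-0.0174 0.0267 0.0071 0.01 -0.02 -0.41 0.06; -0.0176 0.0266 0.0071 0.01 -0.02 -0.41 0.06; -0.0177 0.0264 0.0071 0.01 -0.02 -0.41 0.06; -0.0179 0.0263 0.0071 0.01 -0.02 -0.41 0.06; -0.0181 0.0262 0.0071 0.01 -0.02 -0.41 0.06; -0.0183 0.0261 0.0071 0.01 -0.02 -0.41 0.06; -0.0185 0.0259 0.0071 0.01 -0.02 -0.41 0.06; -0.0187 0.0258 0.0071 0.01 -0.02 -0.41 0.06; -0.0188 0.0257 0.0071 0.01 -0.02 -0.41 0.06; -0.0190 0.0255 0.0072 0.01 -0.02 -0.41 0.06
```

View pics/s11c.png

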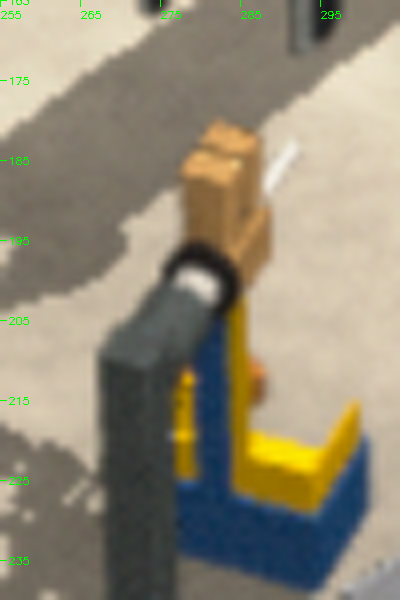

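step_arm(deltas="-0.0175 0.0267 0.002 0 0 -0.4 0.06; -0.0176 0.0266 0.006 0 0 -0.4 0.06; -0.0177 0.0264 0.008 0 0 -0.4 0.06; -0.018 0.0263 0.008 0 0 -0.4 0.06; -0.018 0.0262 0.008 0 0 -0.4 0.06; -0.0183 0.026 0.008 0 0 -0.4 0.06; -0.0185 0.026 0.008 0 0 -0.4 0.06; -0.0187 0.0258 0.008 0 0 -0.4 0.06; -0.0188 0.0257 0.008 0 0 -0.4 0.06; -0.019 0.0255 0.007 0 0 -0.4 0.06")

```text
clock: 27.12
ee_pos: [0.4295, -0.267, 0.2521]
eef_rot: [-0.001, 0.995, 0.097, -0.001]
wrist_force: [0.4, 0.4, -0.0]
grip_width: 0.0596
```

step_arm(deltas="0 0 0 0 0 0 0.06; 0 0 0 0 0 0 0.06")

```text
clock: 27.38
ee_pos: [0.4305, -0.266, 0.2532]
eef_rot: [-0.001, 0.995, 0.097, -0.0]
wrist_force: [-0.6, -0.3, 0.5]
grip_width: 0.06
```

```bash
python3 -c "
from h import *
for n in('scene','top'):
    c=bot.capture(n); cv2.imwrite(f'pics/{n}12.png',c['pixels'][:,:,::-1])
crop('pics/scene12.png','pics/s12c.png',215,110,60,100,6)
crop('pics/top12.png','pics/t12c.png',235,160,75,85,7)
plan(.4317,-.2668,.167,.195,4,.06)
"
```

```text
now [ 0.4309 -0.2659  0.2537] F [-0.09  0.59  0.04] t 27.48 dist/row mm 21.68836854548393 turn/row 0.005386508228796127
0.0001 0.0003 0.0217 -0.00 -0.00 -0.00 0.06; 0.0001 0.0003 0.0217 -0.00 -0.00 -0.00 0.06; 0.0001 0.0003 0.0217 -0.00 -0.00 -0.00 0.06; 0.0001 0.0003 0.0217 -0.00 -0.00 -0.00 0.06
```

View pics/s12c.png

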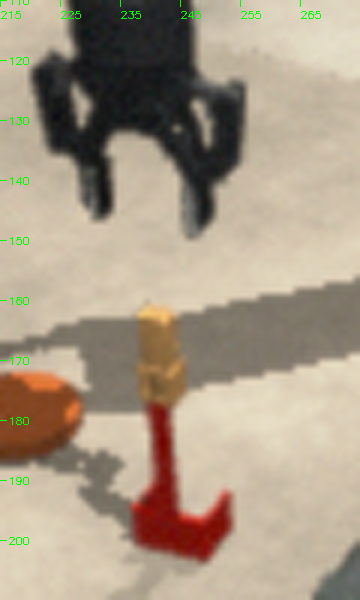

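View pics/t12c.png

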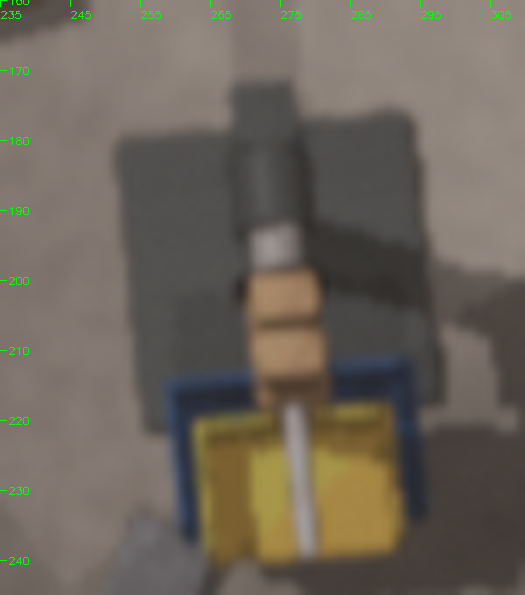

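step_arm(deltas="0 0 0.0215 0 0 0 0.06; 0 0.001 0.0215 0 0 0 0.06; 0 0 0.022 0 0 0 0.06; 0 0 0.0215 0 0 0 0.05; 0 0 0 0 0 0 0.035; 0 0 0 0 0 0 0.025; 0 0 0 0 0 0 0.015; 0 0 0 0 0 0 0.012; 0 0 0 0 0 0 0.012")

```text
clock: 28.6
ee_pos: [0.4315, -0.2682, 0.1685]
eef_rot: [0.001, 0.995, 0.097, 0.001]
wrist_force: [0.3, 1.4, 6.3]
grip_width: 0.0216
```

```bash
python3 -c "
from h import *
s=bot.observe();p=s['ee_pos'];q=s['eef_rot'];h=2*np.arctan2(q[2],q[1]);print(p,h,s['wrist_force'],s['grip_width'])
d=p[:2]-[.4435,-.2645];print('off',d@[np.cos(.195),np.sin(.195)])"
```

```text
[ 0.43145628 -0.26815026  0.16854555] 0.19369591152658794 [0.25335262 1.36943524 6.28634957] 0.021587200716723442
off -0.012522758184694177
```

step_arm(deltas="0 0 -0.010 0 0 0 0.012; 0 0 -0.03 0 0 0 0.012; 0 0 -0.035 0 0 0 0.012; 0 0 -0.035 0 0 0 0.012; 0 0 -0.018 0 0 0 0.012; 0 0 0 0 0 0 0.012")

```text
clock: 29.35
ee_pos: [0.4311, -0.2681, 0.2962]
eef_rot: [0.001, 0.995, 0.097, 0.001]
wrist_force: [-0.2, 0.7, -1.3]
grip_width: 0.0207
```

```bash
python3 -c "
from h import *
plan(.4647,.0060,.295,.124,9,.012)"
```

```text
now [ 0.4311 -0.2681  0.2962] F [-0.21  0.73 -1.32] t 29.35 dist/row mm 30.6885159323822 turn/row 0.44354479876372627
0.0095 -0.0292 0.0001 0.01 -0.01 0.44 0.012; 0.0093 -0.0292 0.0001 0.01 -0.01 0.44 0.012; 0.0091 -0.0293 0.0001 0.01 -0.01 0.44 0.012; 0.0088 -0.0294 0.0001 0.01 -0.01 0.44 0.012; 0.0086 -0.0295 0.0001 0.01 -0.01 0.44 0.012; 0.0084 -0.0295 0.0001 0.01 -0.01 0.44 0.012; 0.0082 -0.0296 0.0001 0.01 -0.01 0.44 0.012; 0.0079 -0.0296 0.0001 0.01 -0.01 0.44 0.012; 0.0077 -0.0297 0.0001 0.01 -0.01 0.44 0.012
```

step_arm(deltas="0.0095 -0.0292 0 0 0 0.44 0.012; 0.0093 -0.0292 0 0 0 0.44 0.012; 0.009 -0.0293 0 0 0 0.44 0.012; 0.0088 -0.0294 0 0 0 0.44 0.012; 0.0086 -0.0295 0 0 0 0.44 0.012; 0.0084 -0.0295 0 0 0 0.44 0.012; 0.0082 -0.0296 0 0 0 0.44 0.012; 0.008 -0.0296 0 0 0 0.44 0.012; 0.0077 -0.0297 0 0 0 0.44 0.012; 0 0 0 0 0 0 0.012")

```text
clock: 30.6
ee_pos: [0.4634, 0.0081, 0.2932]
eef_rot: [-0.001, 0.998, 0.064, -0.002]
wrist_force: [-0.2, -0.4, -1.0]
grip_width: 0.0211
```

step_arm(deltas="0 0 0 0 0 0 0.012; 0 0 0 0 0 0 0.012")

```text
clock: 30.85
ee_pos: [0.464, 0.0056, 0.2947]
eef_rot: [-0.0, 0.998, 0.062, -0.001]
wrist_force: [1.0, -0.1, -1.8]
grip_width: 0.0214
```

```bash
python3 st.py small -.0125 .1685
```

```text
t 30.85 eye rel hook [-182.7   -0.4   28.4] F axis/lat/z 0.9 -0.2 -1.8 tq [-0.03  0.03 -0.01] tilt [-0.001 -0.    -1.   ]
```

step_arm(deltas="0 -0.0004 0.009 0 0 0 0.012; 0 -0.0004 0.009 0 0 0 0.012; 0 0 0.006 0 0 0 0.012; 0 0 0.0035 0 0 0 0.012; 0 0 0 0 0 0 0.012; 0 0 0 0 0 0 0.012")

```text
clock: 31.6
ee_pos: [0.4643, 0.0072, 0.2681]
eef_rot: [0.0, 0.998, 0.062, 0.0]
wrist_force: [-0.1, 1.1, -1.6]
grip_width: 0.0213
```

```bash
python3 st.py small -.0125 .1685; python3 -c "
from h import *
c=bot.capture('scene'); cv2.imwrite('pics/s13.png',c['pixels'][:,:,::-1])
po=scoop_from_tcp('small',-.0125,.1685)
overlay('pics/s13.png','scene','pics/o13.png',boxes('small'),po,265,145,55,80,7)
"
```

```text
t 31.60 eye rel hook [-182.2    1.1    1.9] F axis/lat/z 0.0 1.2 -1.6 tq [-0.02  0.02 -0.05] tilt [ 0.001 -0.    -1.   ]
```

View pics/o13.png

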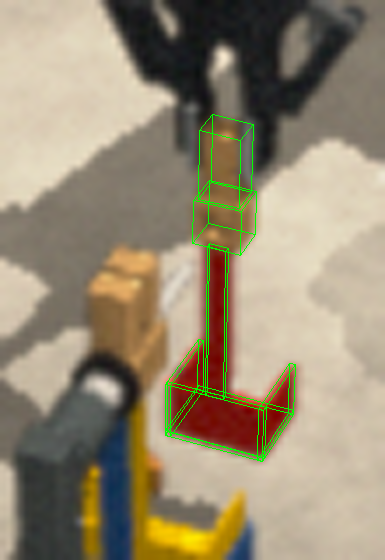

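step_arm(deltas="0.008 0.0006 0.001 0 0 0 0.012; 0.008 0 0.001 0 0 0 0.012; 0.008 0 0.0005 0 0 0 0.012; 0.004 0 0.0003 0 0 0 0.012; 0.004 0 0.0003 0 0 0 0.012; 0.004 0 0.0003 0 0 0 0.012; 0.004 0 0.0003 0 0 0 0.012; 0.003 0 0.0002 0 0 0 0.012; 0 0 0 0 0 0 0.012")

```text
clock: 32.78
ee_pos: [0.507, 0.012, 0.2639]
eef_rot: [-0.0, 0.998, 0.062, -0.0]
wrist_force: [-0.3, -0.2, -1.6]
grip_width: 0.0213
```

```bash
python3 st.py small -.0125 .1685; python3 -c "
from h import *
c=bot.capture('scene'); cv2.imwrite('pics/s14.png',c['pixels'][:,:,::-1])
crop('pics/s14.png','pics/s14c.png',265,155,50,75,8)
"
```

```text
t 32.77 eye rel hook [-139.2    0.6   -0. ] F axis/lat/z -0.3 -0.2 -1.6 tq [-0.04  0.03 -0.03] tilt [-0.  0. -1.]
```

View pics/s14c.png

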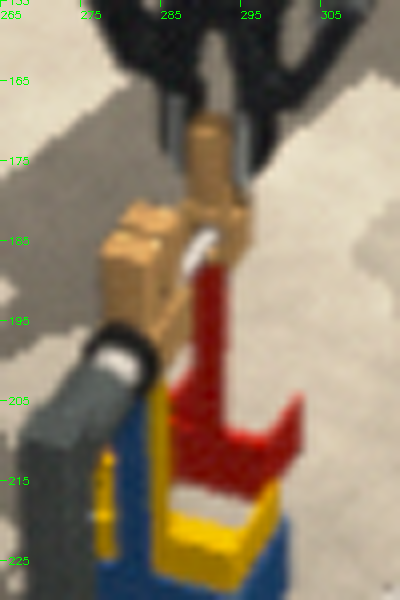

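Threaded. The contact is expected at about −95.5; advance to about −99.

step_arm(deltas="0.004 0 0.0002 0 0 0 0.012; 0.005 0 0.0003 0 0 0 0.012; 0.006 0 0.0004 0 0 0 0.012; 0.006 0 0.0005 0 0 0 0.012; 0.006 0 0.0007 0 0 0 0.012; 0.006 0 0.0008 0 0 0 0.012; 0.005 0 0.0005 0 0 0 0.012; 0.002 0 0.0002 0 0 0 0.012; 0 0 0 0 0 0 0.012")

```text
clock: 33.95
ee_pos: [0.5466, 0.0169, 0.2603]
eef_rot: [-0.0, 0.998, 0.062, -0.0]
wrist_force: [-0.4, 0.8, -0.9]
grip_width: 0.0211
```

```bash
python3 st.py small -.0125 .1685
```

```text
t 33.95 eye rel hook [-99.3   0.6  -1.5] F axis/lat/z -0.3 0.8 -0.9 tq [ 0.02 -0.03  0.01] tilt [-0.  0. -1.]
```

Lower to bear on the hook.

step_arm(deltas="0.001 0 0.0005 0 0 0 0.012; 0 0 0.0004 0 0 0 0.012; 0 0 0 0 0 0 0.012")

```text
clock: 34.33
ee_pos: [0.5476, 0.0171, 0.2596]
eef_rot: [0.0, 0.998, 0.062, 0.0]
wrist_force: [0.7, -0.3, -0.6]
grip_width: 0.0212
```

```bash
python3 st.py small -.0125 .1685
```

```text
t 34.33 eye rel hook [-98.3   0.6  -2.2] F axis/lat/z 0.7 -0.4 -0.6 tq [ 0.02 -0.02  0.03] tilt [ 0. -0. -1.]
```

step_arm(deltas="0 0 0.0004 0 0 0 0.012; 0 0 0.0002 0 0 0 0.012; 0 0 0 0 0 0 0.012")

```text
clock: 34.7
ee_pos: [0.5477, 0.017, 0.2594]
eef_rot: [0.0, 0.998, 0.062, 0.0]
wrist_force: [-1.4, 0.8, 3.1]
grip_width: 0.0212
```

```bash
python3 st.py small -.0125 .1685
```

```text
t 34.70 eye rel hook [-98.2   0.6  -2.4] F axis/lat/z -1.2 1.0 3.1 tq [ 0.09  0.2  -0.02] tilt [ 0.001 -0.    -1.   ]
```

Bearing on the hook; raise a touch and push forward.

step_arm(deltas="0.001 0 -0.0003 0 0 0 0.012; 0.001 0 0 0 0 0 0.012; 0 0 0 0 0 0 0.012")

```text
clock: 35.08
ee_pos: [0.5497, 0.0172, 0.2592]
eef_rot: [0.0, 0.998, 0.062, 0.0]
wrist_force: [-2.2, -0.6, 3.4]
grip_width: 0.0213
```

step_arm(deltas="0.001 0 0 0 0 0 0.012; 0 0 0 0 0 0 0.012; 0 0 0 0 0 0 0.012")

```text
clock: 35.45
ee_pos: [0.5505, 0.0174, 0.2591]
eef_rot: [0.0, 0.998, 0.062, -0.0]
wrist_force: [-2.1, -0.7, 3.0]
grip_width: 0.0213
```

```bash
python3 st.py small -.0125 .1685
```

```text
t 35.45 eye rel hook [-95.4   0.6  -2.5] F axis/lat/z -2.2 -0.4 3.0 tq [-0.14  0.49  0.06] tilt [-0. -0. -1.]
```

step_arm(deltas="0.001 0 -0.0002 0 0 0 0.012; 0 0 0 0 0 0 0.012; 0 0 0 0 0 0 0.012")

```text
clock: 35.83
ee_pos: [0.5511, 0.0175, 0.2591]
eef_rot: [0.0, 0.998, 0.062, -0.001]
wrist_force: [-3.9, -0.2, 4.0]
grip_width: 0.021
```

```bash
python3 st.py small -.0125 .1685; python3 -c "
from h import *
c=bot.capture('scene'); cv2.imwrite('pics/s15.png',c['pixels'][:,:,::-1])
crop('pics/s15.png','pics/s15c.png',255,160,50,80,7)
"
```

```text
t 35.83 eye rel hook [-94.8   0.6  -2.5] F axis/lat/z -3.8 0.2 4.0 tq [-0.2   1.04  0.06] tilt [-0.001 -0.    -1.   ]
```

View pics/s15c.png

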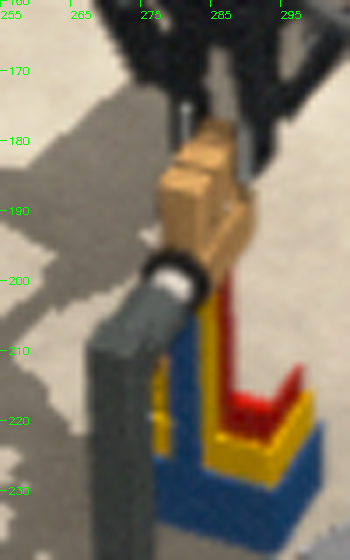

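step_arm(deltas="0.0006 0 -0.0005 0 0 0 0.012; 0 0 0 0 0 0 0.012; 0 0 0 0 0 0 0.012")

```text
clock: 36.25
ee_pos: [0.5513, 0.0175, 0.2591]
eef_rot: [-0.0, 0.998, 0.062, -0.001]
wrist_force: [-4.9, -1.0, 3.2]
grip_width: 0.0215
```

```bash
python3 st.py small -.0125 .1685
```

```text
t 36.25 eye rel hook [-94.6   0.7  -2.4] F axis/lat/z -5.0 -0.4 3.2 tq [-0.31  1.16  0.04] tilt [-0.003 -0.    -1.   ]
```

step_arm(deltas="-0.0006 0 -0.0004 0 0 0 0.012; 0 0 0 0 0 0 0.023; 0 0 0 0 0 0 0.03; 0 0 0 0 0 0 0.045; 0 0 0 0 0 0 0.05; 0 0 0 0 0 0 0.05")

```text
clock: 37.0
ee_pos: [0.5516, 0.0176, 0.2602]
eef_rot: [0.0, 0.998, 0.062, 0.0]
wrist_force: [0.5, 0.1, 0.2]
grip_width: 0.0501
```

step_arm(deltas="0 0 -0.012 0 0 0 0.05; 0 0 -0.025 0 0 0 0.05; 0 0 -0.04 0 0 0 0.06; -0.04 0 -0.03 0 0 0 0.06; -0.05 0.03 0 0 0 0 0.06; -0.05 0.05 0 0 0 0 0.06; -0.03 0.05 0 0 0 0 0.06; 0 0.05 0 0 0 0 0.06; 0 0.05 0 0 0 0 0.06; 0 0 0 0 0 0 0.06")

```text
clock: 38.25
ee_pos: [0.4162, -0.228, 0.3675]
eef_rot: [0.0, 0.998, 0.06, -0.0]
wrist_force: [0.4, 0.8, -0.5]
grip_width: 0.0602
```

```bash
python3 -c "
from h import *
for n in('scene','top'):
    c=bot.capture(n); cv2.imwrite(f'pics/{n}16.png',c['pixels'][:,:,::-1])
crop('pics/scene16.png','/tmp/a.png',250,165,55,80,7)
crop('pics/top16.png','/tmp/b.png',240,165,60,80,7)
cv2.imwrite('pics/c16.png',np.hstack([cv2.imread('/tmp/a.png'),cv2.imread('/tmp/b.png')]))
"
```

```text
(no output)
```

View pics/c16.png

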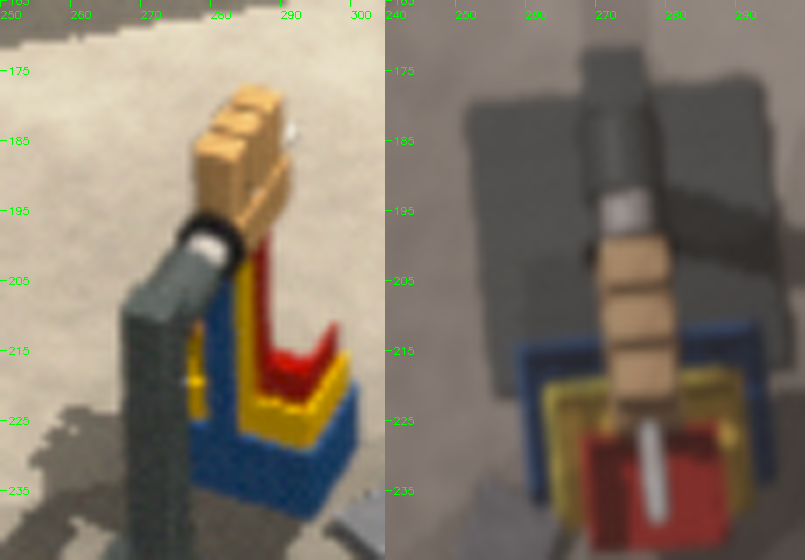

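View pics/top16.png

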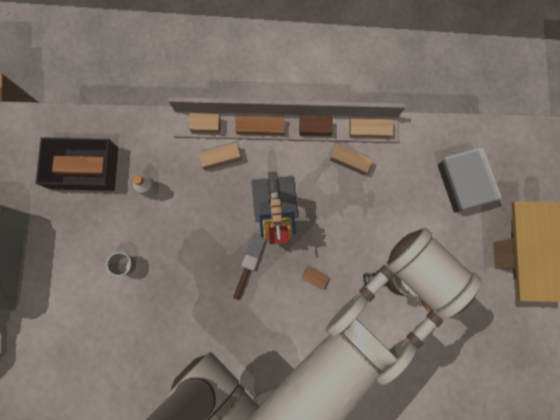

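```bash
python3 -c "
from h import *
c=bot.capture('top'); im=c['pixels'].astype(float).sum(2)
p=np.load('hook.npy')
for col in (275,276,277): print(col,[int(v) for v in im[197:228,col]])
# predicted gap centres / front of grips, tight nest from large eye x=-56.5, z=eye~229+3-3
for k in range(3):
    x=-56.3-20*k; z=229-x*8/150-2.5+53
    print(k,proj('top',T(p,[[x-2,0,z],[x-18,0,z],[x-20,0,z-40]])).round(2).tolist())
"
```

```text
275 [332, 277, 338, 391, 398, 396, 387, 355, 284, 249, 338, 393, 400, 400, 395, 373, 294, 248, 332, 393, 404, 401, 398, 380, 304, 210, 189, 220, 227, 215, 193]
276 [293, 263, 335, 383, 389, 384, 374, 343, 276, 249, 336, 388, 398, 393, 384, 350, 276, 241, 332, 389, 400, 398, 394, 371, 298, 209, 186, 220, 272, 312, 323]
277 [247, 245, 325, 371, 376, 374, 371, 338, 271, 249, 333, 382, 389, 380, 371, 338, 266, 242, 332, 385, 395, 390, 380, 356, 288, 206, 189, 243, 338, 412, 440]
0 [[274.59, 199.67], [275.23, 206.12], [275.48, 209.72]]
1 [[275.39, 207.66], [276.03, 214.15], [276.26, 217.49]]
2 [[276.19, 215.71], [276.83, 222.24], [277.03, 225.32]]
```

```bash
python3 -c "
from h import *
print(bot.observe()['clock'],bot.finish_job())"
```

```text
the job is handed in; nothing more can be done
38.4 None
```

All three scoops are hanging on the one hook, nested large, then medium, then small. I handed the job in at 38.4 s.

- **Pressing:** I pushed the large scoop until the sprung pad gave about 5 N. The other two went back until each head met the one behind at about 5 N. I eased off slightly before each release. The force readings varied by about ±1 N, and the large scoop briefly reached about 6 N while I was setting it down.
- **Nesting:** the last top picture shows equal gaps between the grips, spaced about 8.0 px apart. A tight 20 mm stack should give 8.0 px, so the heads are tight to within about 0.5 mm.
- **Other things on the bench:** everything visible in the last top picture appears to be where it started. The arm partly hid the disc stack in that picture, and I never went near it.
- **At hand-in:** the gripper was clear of the scoops and touching nothing.

No check failed or disagreed. I could not see the large head touching the pad directly, because the head hides that point from above. That contact rests on the force readings and on the spring keeping it pressed.

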